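# Load the tool sled, unhitch its coupler and hold the tongue up

### The arm

A 7-joint arm with a two-finger parallel gripper is mounted at the origin on a cart in front of the work surface, level with it; the furniture and walls round the work are solid. World frame = base frame: x ahead of the robot, y to its left, z up, the work surface at z = 0. Lengths are in m, angles in rad, forces in N, time in s.
With the tool pointing down it reaches from about 0.425 to 1.025 m from the base axis. Payload 9.4 kg.
Tool frame: the origin (TCP) lies midway between the tips of the shut fingers; the grasp point (between the pads) lies 19 mm behind it; y points along the fingers, z is the direction in which the jaws open and shut, and the axes are right-handed (so a half turn about y gives the same grasp; the last joint's range is limited). The gripper opens to 93 mm and grips with 3 to 60 N. Pads are 15 mm wide; open, the fingers measure 128 mm over their backs; the gripper's body (75 mm by 188 mm) begins 65 mm behind the grasp point.
Start: joints at [1.149, 0.599, -0.003, 1.599, 0.002, 0.943, -0.08], TCP at [0.245, -0.682, 0.219] pointing down, gripper open.
Joint ranges: [-2.57, 2.57], [-0.35, 1.97], [-1.29, 1.29], [0.11, 2.56], [-1.05, 4.19], [0.11, 1.86], [-2.63, 2.63]. Speed limits (rad/s): [2.22, 2.22, 3.01, 3.01, 3.14, 3.14, 3.14].

### API

Orientations are given as a rotation vector (axis times angle).
In Python, from workcell import manip gives the robot as it stands.
- The arm moves only by the tool servo_tool, never from a script. Its argument "plan" is a list of rows, each an object with "translation": the shift along the tool's x, y, z in mm, a list of three; "turn": the turn about the tool's y in units of 5 degrees (1.0 is 5 degrees). A call has 1 to 5 rows; each row is the pose to reach, as a shift and turn from the pose commanded when the call began, along the tool's axes at that moment; what a row does not reach only later rows make up. A row lasts 1/10 s, in which the tool goes at most 50 mm and 8.59 degrees, less where a joint would pass 70% of its speed; a pose out of reach is approached as far as the arm can. A call with a gripper value outside its range is refused whole. "hand" is the finger opening in mm, from 0 to 93, set as the call begins (left out, the last holds). The fingers move at their own pace and stop on an object; "force" is the grip in N (left out, the last holds). Time passes only in rows, so rows that repeat a pose let the fingers close. It gives the time, the measured TCP pose, the force and the opening at its end, in the units of the state.
- manip.get_obs(): the state, without advancing time (a new reading comes with each control period).
- manip.camera(name): name is "scene" or "side" or "wrist"; returns a dict with "color" (400x640x3 uint8, blue, green, red), "z_map" (400x640 float32, m along the optical axis (not along the pixel's ray), 0 where there is no reading), "intrinsics" (3x3 intrinsics, pixels), "k1" (the pictures are not rectified: a ray, as slopes to the right and down, at radius r is drawn at 1 + k1 r^2 times it, then the intrinsics apply), "world_from_camera" (4x4, takes a point from camera to world coordinates); the wrist camera has in their place "tool_from_camera" (4x4, takes a point from camera to tool coordinates, whose origin is the TCP and whose axes are the tool frame's). Camera axes: x right, y down, z forward; pixel columns grow to the right and rows downward; lengths in m; the calibration is good to about 2 mm. A picture is of the moment at which its call begins: read the wrist's pose just before it.
- manip.finish_job(): hands the job in, once; it reports no verdict.
The state is a dict: "t": time; "joint_pos": joint angles; "qvel": joint speeds; "joint_torque": joint torques, N m; "eef_pos": TCP position; "tool_rot": TCP orientation; "contact_force": force on the tool from outside, world axes, zero at the start; "moment": the same for the moment, N m; "finger_gap": opening from 0.0 (shut) to 1.0 (fully open).
Only numpy, scipy, OpenCV 4.12 (cv2) and the standard library are available. Lean on these libraries where they do the work, as an engineer would, in place of code of your own. Each camera call takes 0.05 s, during which the arm holds its last target.

### The job

Lay the green-handled brush flat in the green lane of the little tool sled and the steel tweezers flat in its blue lane, along the lanes, while the sled stays hitched, and let go of them. Then squeeze the red spring latch of the coupler against the black pad opposite, lift the tongue about 5 cm so that the coupler is clear of the ball, and finish while still holding it up there with the latch squeezed and both tools in their lanes. Do not disturb the other things on the desk.

Things in the scene. Friction and masses are not known exactly. Their poses are not given: they have to be found in the camera images.
- ball_mount: Fixed hitch ball: dark steel foot 60 x 60 x 8 mm screwed to the desk, neck 10 mm thick, steel ball 23 mm across with a flat underside at z = 29 mm and its top at 45.5 mm. Origin on the desk under the ball; axes as the sled's at the start. The sled's tray reaches from it to the robot's left, toward a tall fixed microscope (about 0.4 m) which must be passed over or round.
- sled: Tool sled, 0.3 to 0.5 kg, origin at desk level under the ball while hitched. Tongue and tray stretch along its own -y. Tray 108 mm wide (x), 172 mm long (own y -59 to -231 mm), floor top 15 mm above the desk. Rear rests on a rubber skid bar 215 mm behind the ball, about which it tips when the tongue is lifted; front rests on the ball through the coupler, a grey housing 36 x 36 mm, z 30 to 65 mm.
- coupler_grip (a point): Point on the sled on the ball's axis, 54 mm above the desk while hitched: grasp here, closing along the sled's own x. Midway between the outer faces of the fixed black pad (own x -24 mm) and the red latch paddle when squeezed fully in (+24 mm; released +34 mm). Both are 26 mm wide along y; pad z 34 to 66 mm, paddle z 22 to 68 mm.
- latch (a joint): Spring latch of the coupler, in m: 0 released (its lip sits under the ball: the coupler cannot be lifted); grows to 0.010 as the red paddle is pushed along the sled's own -x toward the black pad. Clear of the ball from about 0.008. The spring pushes back with 2 N at 0, 6 N at 0.010, and returns it when let go.
- green_lane (a point): Centre of the green outer lane's floor, at the sled's own x -37, y -145 mm; axes as the sled's. Lane 28 mm wide (x), 166 mm long (y) inside. Walls 3 mm thick, 12 mm above the floor, but the long walls are left away over the middle 70 mm, so that fingers can go down to the floor there.
- blue_lane (a point): Centre of the blue outer lane's floor, at the sled's own x +37, y -145 mm; otherwise as the green lane. Between them lies a bare lane 40 mm wide that stays empty.
- brush_mid (a point): Middle of the loose brush with green handle, 8 x 142 x 8 mm, lying on the desk with its length along its own y; 4 mm above its underside. Either end may point to the tongue.
- tweezers_mid (a point): Middle of the loose flat steel tweezers lying on their side, 14 mm wide (own x, across the shanks), 145 mm long (own y), 10 mm high; 5 mm above the underside. Rigid. Either end may point to the tongue.
- dropper_bottle: Bystander: dropper bottle 42 x 41 x 110 mm with white cap, origin at the underside.
- cover_glass_box: Bystander: clear box 38 x 38 x 21 mm, origin at the underside.
- slide_carton: Bystander: pale carton 84 x 106 x 24 mm, origin at the underside.
- brush: The brush itself (see brush_mid); origin at the middle of its underside.
- tweezers: The tweezers themselves (see tweezers_mid); origin at the middle of their underside.

How it is judged:
On the way, in this order (a step that is already met when the one before it is completed fails the run):
1. the brush lies in the green lane and the tweezers in the blue lane, let go, with the sled still hitched (x of brush_mid in the frame of green_lane between -0.014 and 0.014 m and y of brush_mid in the frame of green_lane between -0.014 and 0.014 m and z of brush_mid in the frame of green_lane below 0.01 m and angle between the y axis of brush_mid and the y axis of green_lane, either way round below 0.2 rad and contact force between the fingers and brush below 0.1 N and x of tweezers_mid in the frame of blue_lane between -0.014 and 0.014 m and y of tweezers_mid in the frame of blue_lane between -0.014 and 0.014 m and z of tweezers_mid in the frame of blue_lane below 0.01 m and angle between the y axis of tweezers_mid and the y axis of blue_lane, either way round below 0.2 rad and contact force between the fingers and tweezers below 0.1 N and height (world z) of coupler_grip below 0.06 m and value of joint latch below 0.003 m), for 0.2 s.
2. the latch is squeezed in while the coupler still sits on the ball (value of joint latch above 0.007 m and height (world z) of coupler_grip below 0.06 m), for 0.05 s.
At the end, for the whole second after the job is handed in: Coupler held by the fingers (over 2 N) 30 to 95 mm above its hitched height, off the ball, latch in over 6 mm, sled at rest, tilted under 0.45 rad; brush in green lane, tweezers in blue: untouched, within 14 mm of the lane's middle, flat, aligned within 0.2 rad (height (world z) of coupler_grip between 0.084 and 0.149 m and angle between sled's own z axis and vertical below 0.45 rad and value of joint latch above 0.006 m and contact force between the fingers and sled above 2 N and contact force between sled and ball_mount below 0.1 N and linear speed of sled below 0.03 m/s and x of brush_mid in the frame of green_lane between -0.014 and 0.014 m and y of brush_mid in the frame of green_lane between -0.014 and 0.014 m and z of brush_mid in the frame of green_lane below 0.01 m and angle between the y axis of brush_mid and the y axis of green_lane, either way round below 0.2 rad and contact force between the fingers and brush below 0.1 N and x of tweezers_mid in the frame of blue_lane between -0.014 and 0.014 m and y of tweezers_mid in the frame of blue_lane between -0.014 and 0.014 m and z of tweezers_mid in the frame of blue_lane below 0.01 m and angle between the y axis of tweezers_mid and the y axis of blue_lane, either way round below 0.2 rad and contact force between the fingers and tweezers below 0.1 N); the arm keeps its last pose, push and grip.
It fails at once if the dropper bottle is moved more than 20 mm (distance of dropper_bottle from where it was at the start of the episode above 0.02 m).
It fails at once if the cover glass box is moved more than 20 mm (distance of cover_glass_box from where it was at the start of the episode above 0.02 m).
It fails at once if the slide carton is moved more than 20 mm (distance of slide_carton from where it was at the start of the episode above 0.02 m).
It also fails if it takes over 67 s, if anything falls off the work surface, if the arm or the gripper's body presses on something with over 40 N, if the wrist force passes 120 N, or if a joint passes its speed limit or range.

## Working session

There is one attempt and no reset: what is moved stays moved. The work goes in short steps, Python scripts to look and compute and a tool call to move; the robot and the scene stay as the last step left them, time stands still between calls to the robot, and variables do not carry over. Pictures are saved under pics/ and viewed, and the job is handed in when it is done.

Besides the shell and the picture viewer there is one more tool, called after "Call:" as name([rows], argument=value, ...), one row to a line, values as JSON. servo_tool: Moves the arm, as the interface text tells. Its arguments: {"type":"object","properties":{"plan":{"type":"array","items":{"type":"object","properties":{"translation":{"type":"array","items":{"type":"number"}},"turn":{"type":"number"}}}},"hand":{"type":"number"},"force":{"type":"number"}},"required":["plan"]}

```bash
ls -la; mkdir -p pics
cat > h.py <<'E'
from workcell import manip
import numpy as np, cv2, pickle
from scipy.spatial.transform import Rotation as R
def snap(name,tag):
    o=manip.get_obs(); c=manip.camera(name)
    if name=='wrist':
        T=np.eye(4);T[:3,:3]=R.from_rotvec(o['tool_rot']).as_matrix();T[:3,3]=o['eef_pos']
        c['W']=T@np.array(c['tool_from_camera'])
    else: c['W']=np.array(c['world_from_camera'])
    cv2.imwrite(f'pics/{tag}.png',c['color']); pickle.dump(c,open(f'pics/{tag}.pkl','wb')); return c
def load(tag): return pickle.load(open(f'pics/{tag}.pkl','rb'))
def ray(c,u,v):
    K=np.array(c['intrinsics']); x=(u-K[0,2])/K[0,0]; y=(v-K[1,2])/K[1,1]
    a,b=x,y
    for _ in range(20):
        r2=a*a+b*b; a,b=x/(1+c['k1']*r2),y/(1+c['k1']*r2)
    return c['W'][:3,3],c['W'][:3,:3]@np.array([a,b,1.0])
def onz(c,u,v,z):
    o,d=ray(c,u,v); return o+d*(z-o[2])/d[2]
def bydepth(c,u,v):
    o,d=ray(c,u,v); return o+d*c['z_map'][int(round(v)),int(round(u))]
def tri(c1,p1,c2,p2):
    o1,d1=ray(c1,*p1);o2,d2=ray(c2,*p2)
    A=np.stack([d1,-d2],1); s=np.linalg.lstsq(A,o2-o1,rcond=None)[0]
    a=o1+d1*s[0];b=o2+d2*s[1]; return (a+b)/2,np.linalg.norm(a-b)
def proj(c,p):
    W=np.linalg.inv(c['W']);q=W[:3,:3]@p+W[:3,3];a,b=q[:2]/q[2];f=1+c['k1']*(a*a+b*b);K=np.array(c['intrinsics'])
    return K[0,0]*a*f+K[0,2],K[1,1]*b*f+K[1,2]
def crop(tag,x0,y0,x1,y1,s):
    c=load(tag)['color'][y0:y1,x0:x1]; cv2.imwrite(f'pics/{tag}_c{x0}_{y0}.png',cv2.resize(c,None,fx=s,fy=s,interpolation=cv2.INTER_CUBIC))
E
python3 - <<'E'
from h import *
for n in ['scene','side','wrist']:
    c=snap(n,n+'0'); print(n,c['W'].round(3).tolist(),np.array(c['intrinsics']).round(1).tolist(),c['k1'])
o=manip.get_obs();print({k:np.round(v,3).tolist() for k,v in o.items()})
print(R.from_rotvec(o['tool_rot']).as_matrix().round(3))
E
```

```text
total 12
drwxr-xr-x  3 agent agent 4096 Dec  6 09:51 .
drwxr-xr-x 23 root  root  4096 Dec  6 09:51 ..
drwxr-xr-x  2 agent agent 4096 Dec  6 09:51 pics
scene [[-0.782, -0.362, 0.507, 0.055], [-0.623, 0.468, -0.627, 0.393], [-0.01, -0.806, -0.591, 0.599], [0.0, 0.0, 0.0, 1.0]] [[370.3, 0.0, 317.5], [0.0, 370.3, 197.2], [0.0, 0.0, 1.0]] 0.020604754075623226
side [[0.912, -0.165, 0.375, 0.114], [-0.409, -0.375, 0.832, -1.085], [0.003, -0.912, -0.409, 0.523], [0.0, 0.0, 0.0, 1.0]] [[435.6, 0.0, 322.8], [0.0, 435.6, 200.4], [0.0, 0.0, 1.0]] -0.05493774638376163
wrist [[0.339, -0.902, -0.268, 0.319], [-0.941, -0.326, -0.094, -0.654], [-0.002, 0.284, -0.959, 0.383], [0.0, 0.0, 0.0, 1.0]] [[341.8, 0.0, 320.0], [0.0, 341.8, 199.6], [0.0, 0.0, 1.0]] -0.03368141199920228
{'t': 0.15, 'joint_pos': [1.149, 0.6, -0.003, 1.6, 0.002, 0.943, -0.08], 'qvel': [-0.0, -0.003, 0.0, -0.003, 0.0, -0.0, 0.001], 'joint_torque': [0.004, -76.558, 1.5, -25.256, -0.052, 0.015, 0.0], 'eef_pos': [0.245, -0.682, 0.218], 'tool_rot': [-0.355, 2.035, -2.033], 'contact_force': [0.986, -0.37, -0.115], 'moment': [0.004, 0.019, 0.019], 'finger_gap': 1.002}
[[-0.941 -0.001  0.338]
 [-0.338  0.001 -0.941]
 [ 0.    -1.    -0.001]]
```

View pics/scene0.png

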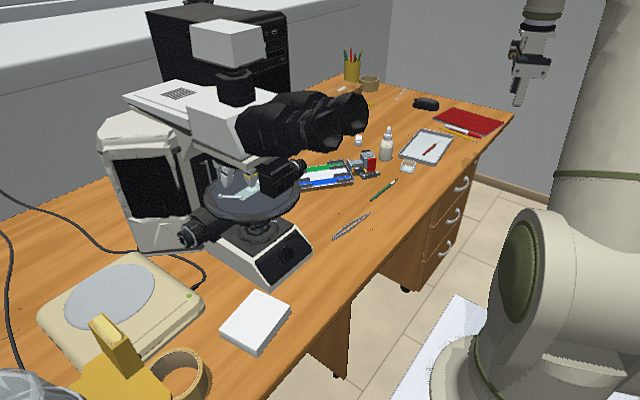

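View pics/side0.png

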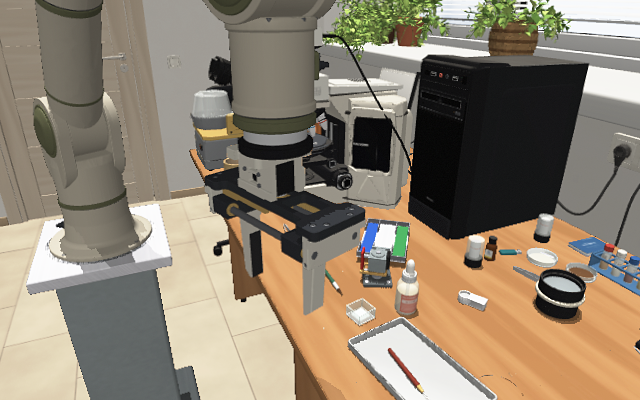

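View pics/wrist0.png

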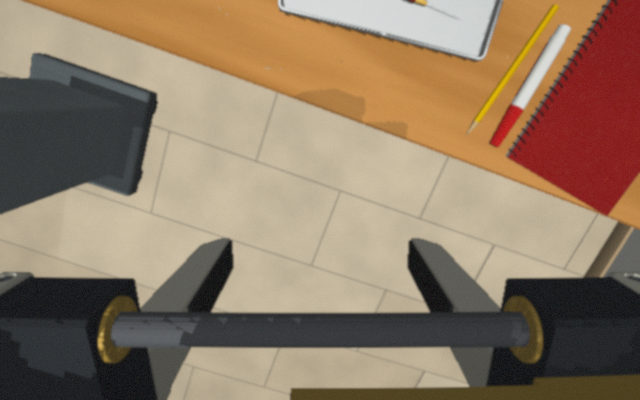

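Run:
```python
from h import *
crop('scene0',280,110,460,250,4.4); crop('side0',310,200,430,330,5)
c=load('scene0')
for p in [(368,165),(335,178),(382,190),(350,225),(386,150),(407,166),(255,320)]: print(p,bydepth(c,*p).round(3))
c=load('side0')
for p in [(376,265),(384,240),(333,281),(407,290),(361,312)]: print(p,bydepth(c,*p).round(3))
```

```text
(368, 165) [ 0.513 -0.405  0.045]
(335, 178) [ 0.576 -0.332  0.014]
(382, 190) [ 0.443 -0.371  0.007]
(350, 225) [ 0.435 -0.204 -0.003]
(386, 150) [ 0.522 -0.522  0.039]
(407, 166) [ 0.441 -0.51   0.018]
(255, 320) [0.405 0.145 0.022]
(376, 265) [ 0.521 -0.446  0.044]
(384, 240) [ 0.62  -0.319  0.014]
(333, 281) [ 0.441 -0.413  0.007]
(407, 290) [ 0.518 -0.56   0.059]
(361, 312) [ 0.446 -0.523  0.006]
```

View pics/scene0_c280_110.png

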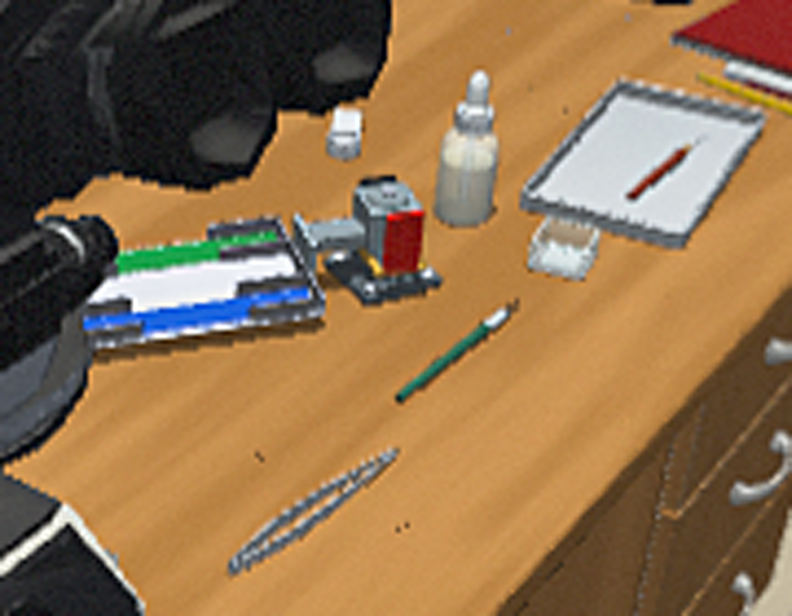

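View pics/side0_c310_200.png

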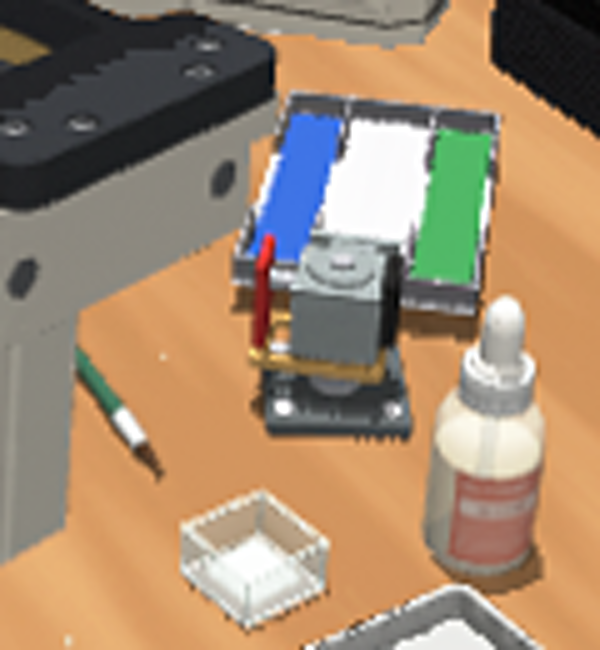

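```bash
cat > hm.py <<'E'
from h import *
import sys
H=np.zeros((120,140)) # x 0.2..0.8 (5mm), y -0.7..0.0
pic=np.zeros((120,140,3),np.uint8)
for t in sys.argv[1:]:
    c=load(t)
    for v in range(400):
        for u in range(640):
            if c['z_map'][v,u]<=0.05: continue
            p=bydepth(c,u,v); i=int((p[0]-.2)/.005); j=int((p[1]+.7)/.005)
            if 0<=i<120 and 0<=j<140 and p[2]<.45 and p[2]>H[i,j]: H[i,j]=p[2]; pic[i,j]=c['color'][v,u]
np.save('H.npy',H)
a=cv2.resize(pic[::-1,::-1],None,fx=4,fy=4,interpolation=0); b=cv2.resize(cv2.applyColorMap((np.clip(H,0,.4)*637).astype(np.uint8),2)[::-1,::-1],None,fx=4,fy=4,interpolation=0)
cv2.imwrite('pics/hmc.png',a);cv2.imwrite('pics/hm.png',b)
E
python3 hm.py scene0 side0; python3 -c "
import numpy as np
H=np.load('H.npy')
print('y:',[round(-.7+j*.005,2) for j in range(0,140,6)])
for i in range(30,120,6): print(round(.2+i*.005,2),[int(H[i:i+6,j:j+6].max()*100) for j in range(0,140,6)])"
```

```text
y: [-0.7, -0.67, -0.64, -0.61, -0.58, -0.55, -0.52, -0.49, -0.46, -0.43, -0.4, -0.37, -0.34, -0.31, -0.28, -0.25, -0.22, -0.19, -0.16, -0.13, -0.1, -0.07, -0.04, -0.01]
0.35 [0, 0, 0, 0, 0, 0, 0, 0, 0, 0, 0, 0, 0, 0, 0, 0, 0, 0, 0, 0, 0, 0, 40, 40]
0.38 [1, 1, 1, 1, 1, 0, 0, 0, 0, 0, 0, 0, 0, 0, 0, 0, 0, 0, 0, 0, 0, 39, 39, 39]
0.41 [1, 1, 1, 1, 1, 2, 2, 0, 0, 0, 0, 0, 0, 0, 0, 0, 0, 1, 1, 0, 0, 3, 39, 39]
0.44 [1, 1, 1, 1, 1, 2, 2, 0, 0, 0, 0, 0, 0, 0, 0, 0, 0, 0, 0, 0, 0, 24, 38, 38]
0.47 [0, 0, 0, 0, 1, 0, 0, 0, 2, 6, 0, 0, 0, 0, 0, 0, 0, 0, 0, 0, 17, 24, 44, 44]
0.5 [1, 1, 1, 1, 10, 10, 4, 0, 6, 6, 2, 2, 0, 0, 0, 0, 0, 0, 0, 0, 0, 36, 42, 42]
0.53 [0, 0, 0, 0, 10, 10, 5, 5, 6, 6, 4, 2, 2, 0, 0, 0, 0, 0, 0, 0, 18, 36, 40, 18]
0.56 [0, 0, 0, 0, 0, 0, 0, 0, 0, 4, 4, 2, 2, 1, 1, 0, 0, 0, 0, 0, 18, 36, 44, 36]
0.59 [0, 0, 0, 0, 0, 0, 0, 0, 0, 2, 2, 2, 1, 1, 2, 2, 0, 0, 0, 11, 11, 34, 43, 27]
0.62 [0, 0, 0, 1, 1, 0, 0, 0, 0, 2, 2, 1, 1, 1, 2, 2, 0, 0, 0, 26, 29, 33, 33, 26]
0.65 [0, 0, 0, 1, 1, 0, 0, 0, 0, 0, 0, 1, 1, 2, 2, 2, 0, 0, 0, 29, 37, 40, 43, 44]
0.68 [0, 0, 0, 1, 0, 0, 0, 0, 0, 0, 0, 0, 2, 2, 2, 0, 0, 26, 30, 33, 36, 36, 33, 33]
0.71 [0, 0, 0, 0, 0, 0, 0, 5, 0, 0, 0, 0, 0, 2, 0, 0, 0, 28, 30, 30, 30, 33, 33, 33]
0.74 [6, 6, 6, 0, 0, 0, 0, 6, 6, 0, 40, 40, 40, 40, 40, 40, 40, 26, 30, 30, 30, 33, 33, 33]
0.77 [6, 5, 6, 0, 0, 0, 0, 6, 0, 0, 42, 42, 42, 42, 42, 42, 42, 0, 29, 30, 30, 33, 33, 32]
```

View pics/hmc.png

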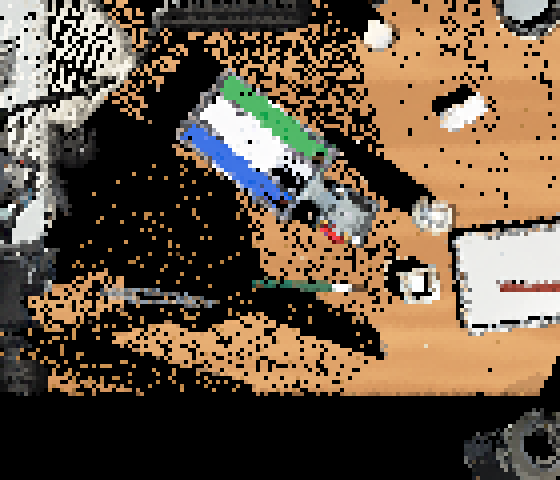

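Call:
servo_tool([
  {"translation":[-40,-14,-20]},
  {"translation":[-85,-28,-45]},
  {"translation":[-130,-42,-70]},
  {"translation":[-172,-56,-95]},
  {"translation":[-215,-70,-120]},
])

```text
invalid input at $.plan[0]: expected keys translation, turn
```

Call:
servo_tool([
  {"translation":[-43,0,-24]},
  {"translation":[-86,0,-48]},
  {"translation":[-130,0,-72]},
  {"translation":[-172,0,-96]},
  {"translation":[-215,0,-120]},
])

```text
invalid input at $.plan[0]: expected keys translation, turn
```

Run:
```python
from h import *
o=manip.get_obs();print(o['t'],o['eef_pos'],o['tool_rot'],o['joint_pos'],o['qvel'])
snap('wrist','w1')
```

```text
0.15 [ 0.24491552 -0.68201231  0.21793741] [-0.35459407  2.03539984 -2.03303702] [ 1.14931188  0.59998938 -0.00253427  1.59990796  0.0018048   0.94288657
 -0.07979619] [-0.00016711 -0.00312131  0.00028269 -0.003034    0.00047256 -0.00014517
  0.00084831]
```

View pics/w1.png

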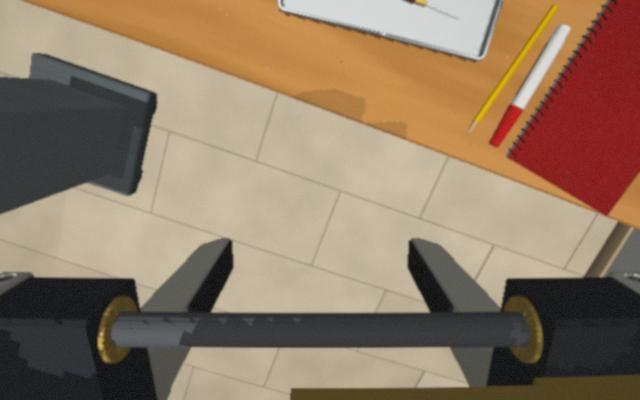

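Call:
servo_tool([
  {"translation":[-40,-14,-20],"turn":0},
  {"translation":[-85,-28,-45],"turn":0},
  {"translation":[-130,-42,-70],"turn":0},
  {"translation":[-172,-56,-95],"turn":0},
  {"translation":[-215,-70,-120],"turn":0},
])

```text
t: 0.7
eef_pos: [0.4021, -0.5018, 0.2865]
tool_rot: [-0.354, 2.034, -2.034]
contact_force: [0.4, -0.8, 0.5]
finger_gap: 1.002
```

Call:
servo_tool([
  {"translation":[-43,0,-24],"turn":0},
  {"translation":[-86,0,-48],"turn":-1},
  {"translation":[-130,0,-72],"turn":-2},
  {"translation":[-172,0,-96],"turn":-3},
  {"translation":[-215,0,-120],"turn":-4},
])

```text
t: 1.2
eef_pos: [0.5639, -0.3162, 0.2862]
tool_rot: [-0.661, 1.817, -1.817]
contact_force: [-0.1, -1.1, -1.3]
finger_gap: 1.0
```

Run:
```python
from h import *
o=manip.get_obs();print(o['t'],o['eef_pos'],o['tool_rot'],o['joint_pos'],o['qvel'])
snap('wrist','w1')
```

```text
1.2 [ 0.56385444 -0.3162151   0.28620174] [-0.66076822  1.81709829 -1.81746433] [ 0.5189857   0.44298884 -0.14095728  1.70904299  0.07210883  0.99452657
 -0.52124137] [-0.56041172  0.12700604 -0.28020738 -0.20730637  0.15459014  0.09907245
 -0.01700957]
```

View pics/w1.png

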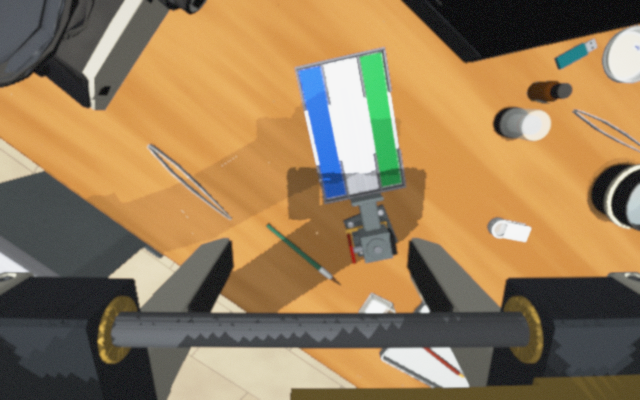

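Call:
servo_tool([
  {"translation":[0,0,0],"turn":0},
  {"translation":[0,0,0],"turn":0},
  {"translation":[0,0,0],"turn":0},
])

```text
t: 1.55
eef_pos: [0.5617, -0.3195, 0.286]
tool_rot: [-0.657, 1.821, -1.822]
contact_force: [0.3, 0.1, 0.4]
finger_gap: 1.002
```

Run:
```python
from h import *
o=manip.get_obs();print(o['t'],o['eef_pos'],o['tool_rot'],o['joint_pos'],abs(o['qvel']).max())
print(R.from_rotvec(o['tool_rot']).as_matrix().round(3))
snap('wrist','w2'); crop('w2',270,30,430,290,3.2)
crop('w2',140,130,360,300,3.6)
```

```text
1.55 [ 0.56170049 -0.31952324  0.28599267] [-0.65670984  1.82141136 -1.82206377] [ 0.52274273  0.4429332  -0.13815392  1.70959378  0.07158804  0.99447248
 -0.52111904] 0.007549188081868834
[[-0.771 -0.001  0.637]
 [-0.637 -0.001 -0.771]
 [ 0.001 -1.    -0.   ]]
```

View pics/w2_c140_130.png

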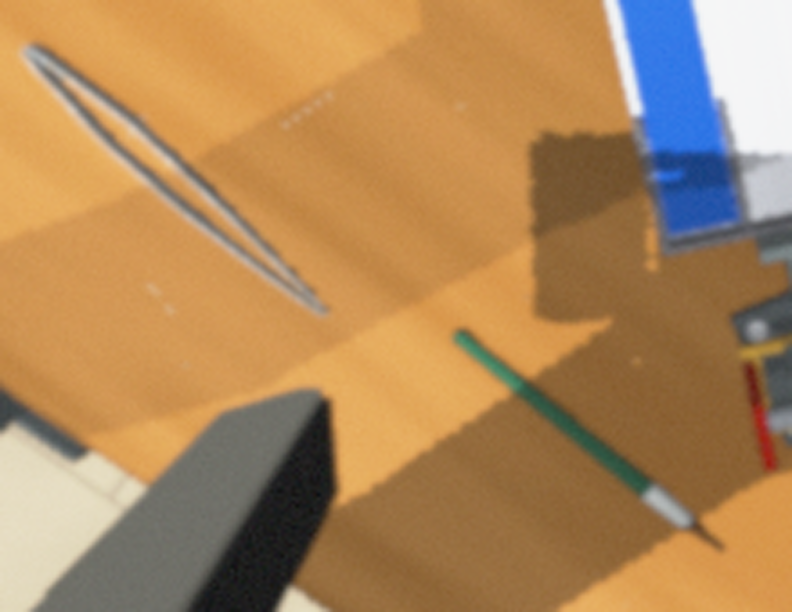

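Run:
```python
from h import *
crop('w2',280,30,420,170,4);crop('w2',280,150,420,290,4)
```

```text
(no output)
```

View pics/w2_c280_30.png

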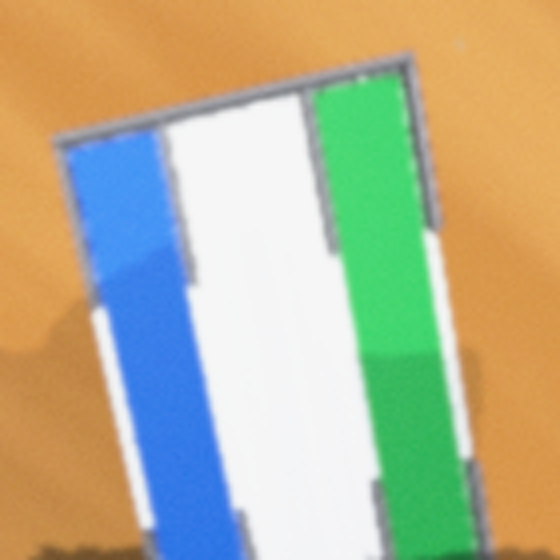

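View pics/w2_c280_150.png

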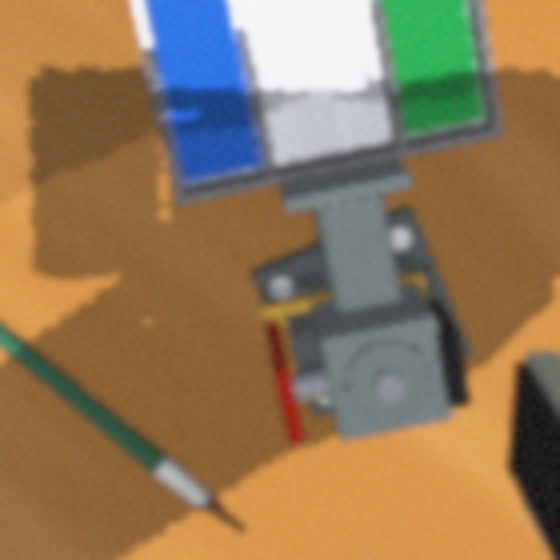

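Run:
```python
from h import *
c=load('w2'); f=lambda p,z:onz(c,*p,z)[:2]
rb,rg,fb,fg=[f(p,.027) for p in [(294.2,65),(382.8,44.5),(325.5,199.5),(405,182)]]
print(rb,rg,fb,fg,'W',np.linalg.norm(rb-rg),np.linalg.norm(fb-fg),'L',np.linalg.norm(rb-fb),np.linalg.norm(rg-fg))
y=(fb+fg-rb-rg);yaw=np.arctan2(y[1],y[0]); x=(rb-rg+fb-fg);print('y dir ang',np.degrees(yaw),'x dir',np.degrees(np.arctan2(x[1],x[0])))
cen=(rb+rg+fb+fg)/4; yd=y/np.linalg.norm(y); print('tray c',cen,'ball from tray',cen+yd*.145,'coupler',f((377.5,246.5),.066))
t=[f(p,.008) for p in [(147.8,143.9),(230,216.7)]];b=[f(p,.004) for p in [(267.8,223.3),(340.6,281.9)]]
for a in (t,b): d=a[1]-a[0];print(a,(a[0]+a[1])/2,np.linalg.norm(d),np.degrees(np.arctan2(d[1],d[0])))
for p in [(189,178),(300,249),(340,130),(377,246),(250,120),(294,64),(390,120)]: print(p,bydepth(c,*p).round(4))
```

```text
[ 0.63149635 -0.22074429] [ 0.71397451 -0.2851915 ] [ 0.52934933 -0.35368336] [ 0.61210313 -0.41695029] W 0.1046713433526208 0.1041676396255688 L 0.16765085463159435 0.1665477606203302
y dir ang -127.623581123879 x dir 142.29818064840484
tray c [ 0.62173083 -0.31914236] ball from tray [ 0.53321251 -0.43398794] coupler [ 0.53244055 -0.43360062]
[array([ 0.43544171, -0.13082868]), array([ 0.42232783, -0.27213507])] [ 0.42888477 -0.20148187] 0.1419135970704718 -95.30212202777767
[array([ 0.44637186, -0.31856869]), array([ 0.44138168, -0.4567351 ])] [ 0.44387677 -0.38765189] 0.138256492332308 -92.06846193214112
(189, 178) [ 0.4282 -0.1967 -0.0005]
(300, 249) [ 0.4458 -0.3768  0.0071]
(340, 130) [ 0.6083 -0.3118  0.014 ]
(377, 246) [ 0.5325 -0.4328  0.0658]
(250, 120) [ 0.5432 -0.2151 -0.0013]
(294, 64) [ 0.6322 -0.2198  0.0262]
(390, 120) [ 0.6576 -0.3517  0.0152]
```

Run:
```python
from h import *
c=load('w2')
for p in [(466,62),(440,30),(415,5),(520,48),(560,38),(470,50),(440,20),(480,30),(550,20)]: print(p,bydepth(c,*p).round(3), onz(c,*p,0).round(3))
H=np.load('H.npy')
ys=-.7+np.arange(140)*.005
for j in range(50,120,5):
    i=np.where(H[:,j]>.1)[0]; print(round(ys[j],3),[(round(.2+k*.005,3),round(H[k,j],2)) for k in i if .2+k*.005>.6][:3])
```

```text
(466, 62) [ 0.772 -0.379  0.001] [ 0.772 -0.379  0.   ]
(440, 30) [ 0.77  -0.326  0.021] [ 0.777 -0.329  0.   ]
(415, 5) [ 0.769 -0.285  0.024] [ 0.777 -0.286  0.   ]
(520, 48) [ 0.828 -0.419 -0.001] [ 0.827 -0.419  0.   ]
(560, 38) [ 0.868 -0.449 -0.001] [ 0.868 -0.449  0.   ]
(470, 50) [ 0.769 -0.363  0.045] [ 0.785 -0.373  0.   ]
(440, 20) [ 0.769 -0.316  0.043] [ 0.785 -0.321  0.   ]
(480, 30) [ 0.77  -0.345  0.094] [ 0.809 -0.366  0.   ]
(550, 20) [ 0.769 -0.359  0.187] [ 0.873 -0.423  0.   ]
-0.45 []
-0.425 []
-0.4 []
-0.375 [(np.float64(0.765), np.float64(0.4)), (np.float64(0.77), np.float64(0.41)), (np.float64(0.775), np.float64(0.41))]
-0.35 [(np.float64(0.76), np.float64(0.34)), (np.float64(0.765), np.float64(0.4)), (np.float64(0.77), np.float64(0.41))]
-0.325 [(np.float64(0.76), np.float64(0.34)), (np.float64(0.765), np.float64(0.41)), (np.float64(0.77), np.float64(0.41))]
-0.3 [(np.float64(0.76), np.float64(0.33)), (np.float64(0.765), np.float64(0.41)), (np.float64(0.77), np.float64(0.41))]
-0.275 [(np.float64(0.76), np.float64(0.35)), (np.float64(0.765), np.float64(0.41)), (np.float64(0.77), np.float64(0.41))]
-0.25 [(np.float64(0.76), np.float64(0.38)), (np.float64(0.765), np.float64(0.4)), (np.float64(0.77), np.float64(0.41))]
-0.225 [(np.float64(0.76), np.float64(0.33)), (np.float64(0.765), np.float64(0.41)), (np.float64(0.77), np.float64(0.41))]
-0.2 [(np.float64(0.75), np.float64(0.17)), (np.float64(0.76), np.float64(0.15)), (np.float64(0.765), np.float64(0.39))]
-0.175 [(np.float64(0.715), np.float64(0.25)), (np.float64(0.72), np.float64(0.24)), (np.float64(0.725), np.float64(0.24))]
-0.15 [(np.float64(0.69), np.float64(0.28)), (np.float64(0.695), np.float64(0.28)), (np.float64(0.7), np.float64(0.28))]
-0.125 [(np.float64(0.665), np.float64(0.28)), (np.float64(0.67), np.float64(0.28)), (np.float64(0.675), np.float64(0.29))]
```

Call:
servo_tool([
  {"translation":[35,30,-3],"turn":-1.6},
  {"translation":[70,60,-6],"turn":-3.2},
  {"translation":[105,90,-9],"turn":-4.8},
  {"translation":[130,120,-12],"turn":-6.4},
  {"translation":[143,150,-13],"turn":-8},
], hand=45)

```text
t: 2.1
eef_pos: [0.441, -0.4022, 0.1353]
tool_rot: [-1.121, 1.339, -1.34]
contact_force: [0.8, -0.4, -0.1]
finger_gap: 0.617
```

Call:
servo_tool([
  {"translation":[0,20,0],"turn":-1.7},
  {"translation":[0,30,0],"turn":-1.7},
  {"translation":[0,30,0],"turn":-1.7},
  {"translation":[0,30,0],"turn":-1.7},
])

```text
t: 2.5
eef_pos: [0.4451, -0.3997, 0.1068]
tool_rot: [-1.193, 1.233, -1.235]
contact_force: [0.4, 0.1, 0.3]
finger_gap: 0.485
```

```bash
cat > st.py <<'E'
from h import *
def st():
    o=manip.get_obs();M=R.from_rotvec(o['tool_rot']).as_matrix()
    print('t',round(o['t'],2),'p',o['eef_pos'].round(4),'zang',round(np.degrees(np.arctan2(M[1,2],M[0,2])),2),'x',M[:,0].round(3),'z',M[:,2].round(3),'gap',round(o['finger_gap']*93,1),'F',np.round(o['contact_force'],1),'q',np.round(o['joint_pos'],2),'v',abs(o['qvel']).max().round(3))
    return o,M
def delta(target):
    o,M=st(); d=M.T@(np.array(target)-o['eef_pos'])*1000; print('delta mm tool',d.round(1))
E
python3 - <<'E'
from st import *
st(); snap('wrist','w3')
E
```

```text
t 2.5 p [ 0.4451 -0.3997  0.1068] zang -1.94 x [-0.034 -0.999  0.001] z [ 0.999 -0.034  0.001] gap 45.1 F [0.4 0.1 0.3] q [ 0.84  0.61 -0.31  1.98  0.31  0.6   0.3 ] v 0.013
```

View pics/w3.png

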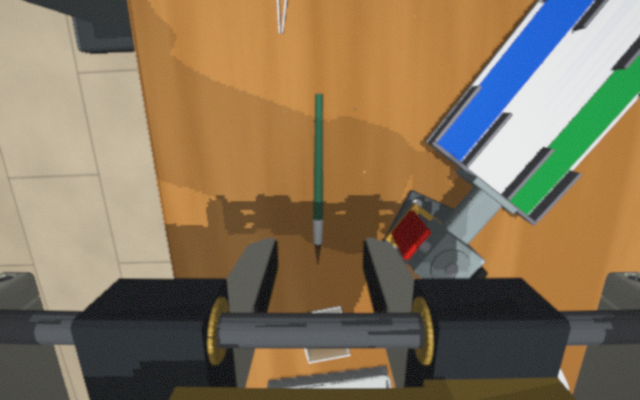

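Run:
```python
from st import *
c=load('w3'); a=onz(c,319,95,.006);b=onz(c,318.5,263,.004);print(a,b,(a+b)/2,np.linalg.norm(a-b))
print('twoview',tri(c,(319,95),load('w2'),(267.8,223.3)),tri(c,(318.5,263),load('w2'),(340.6,281.9)), bydepth(c,319,160),bydepth(c,300,160))
d=b-a; print(np.degrees(np.arctan2(d[1],d[0])))
m=(a+b)/2+ (b-a)/np.linalg.norm(b-a)*.012
delta([m[0],m[1],.004])
```

```text
[ 0.44630738 -0.31690208  0.006     ] [ 0.44116551 -0.45621374  0.004     ] [ 0.44373645 -0.38655791  0.005     ] 0.13942086305880239
twoview (array([ 0.44655027, -0.31766993,  0.00508685]), np.float64(0.0016294595554842565)) (array([ 0.44110363, -0.45688939,  0.00311738]), np.float64(0.00041113486304197703)) [ 0.44466307 -0.36573353  0.00703595] [ 4.29361792e-01 -3.66408678e-01  2.45067354e-04]
-92.11377628349426
t 2.55 p [ 0.4454 -0.3996  0.1072] zang -1.88 x [-0.033 -0.999  0.001] z [ 0.999 -0.033  0.001] gap 45.2 F [1.  0.4 0.4] q [ 0.84  0.61 -0.31  1.98  0.31  0.6   0.3 ] v 0.009
delta mm tool [ -1.1 103.2  -2.3]
```

Call:
servo_tool([
  {"translation":[-1,45,-2],"turn":0},
  {"translation":[-1,80,-2],"turn":0},
  {"translation":[-1,98,-2],"turn":0},
  {"translation":[-1,103,-2],"turn":0},
  {"translation":[-1,103,-2],"turn":0},
], hand=40)

```text
t: 3.05
eef_pos: [0.4434, -0.3982, 0.0036]
tool_rot: [-1.195, 1.231, -1.232]
contact_force: [-0.7, 0.0, 0.5]
finger_gap: 0.432
```

Call:
servo_tool([
  {"translation":[0,0,0],"turn":0},
  {"translation":[0,0,0],"turn":0},
  {"translation":[0,0,0],"turn":0},
  {"translation":[0,0,0],"turn":0},
  {"translation":[0,0,0],"turn":0},
], hand=0, force=15)

```text
t: 3.55
eef_pos: [0.4428, -0.3985, 0.0036]
tool_rot: [-1.194, 1.231, -1.232]
contact_force: [-0.6, -0.4, 3.9]
finger_gap: 0.086
```

Call:
servo_tool([
  {"translation":[0,-30,0],"turn":0},
  {"translation":[0,-70,0],"turn":0},
  {"translation":[0,-110,0],"turn":0},
  {"translation":[0,-126,0],"turn":0},
  {"translation":[0,-126,0],"turn":0},
])

```text
t: 4.05
eef_pos: [0.4436, -0.3993, 0.1318]
tool_rot: [-1.194, 1.228, -1.236]
contact_force: [0.2, -0.3, -0.5]
finger_gap: 0.085
```

Run:
```python
from st import *
snap('wrist','w4')
ball=np.array([.533,-.434]);x=np.array([-.791,.611]);y=np.array([-.611,-.791])
g=ball+x*(-.035)+y*(-.145)+y*.012
print(g);delta([g[0],g[1],.13])
```

```text
[ 0.641948 -0.350182]
t 4.1 p [ 0.4429 -0.3988  0.13  ] zang -1.77 x [-0.031 -1.     0.001] z [ 1.    -0.031  0.002] gap 8.2 F [-0.1  0.3  0. ] q [ 0.86  0.57 -0.33  1.97  0.3   0.65  0.31] v 0.038
delta mm tool [-54.7   0.3 197.4]
```

View pics/w4.png

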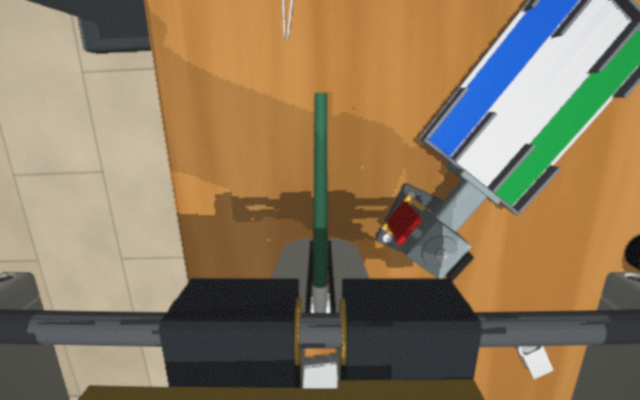

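Call:
servo_tool([
  {"translation":[-11,0,40],"turn":1.5},
  {"translation":[-22,0,80],"turn":3},
  {"translation":[-33,0,120],"turn":4.5},
  {"translation":[-44,0,160],"turn":6},
  {"translation":[-55,0,197],"turn":7.15},
])

```text
t: 4.6
eef_pos: [0.6423, -0.3482, 0.1268]
tool_rot: [-0.824, 1.678, -1.675]
contact_force: [-0.9, -1.1, 0.3]
finger_gap: 0.087
```

Call:
servo_tool([
  {"translation":[0,0,0],"turn":0},
  {"translation":[0,0,0],"turn":0},
  {"translation":[0,0,0],"turn":0},
])

```text
t: 4.9
eef_pos: [0.6394, -0.3499, 0.1275]
tool_rot: [-0.828, 1.675, -1.672]
contact_force: [-0.6, 0.2, -0.6]
finger_gap: 0.091
```

Run:
```python
from st import *
delta([.642,-.350,.06])
snap('wrist','w5');snap('side','s5'); crop('s5',330,180,450,300,5)
```

```text
t 4.9 p [ 0.6394 -0.3499  0.1275] zang -37.5 x [-0.609 -0.793  0.002] z [ 0.793 -0.609 -0.003] gap 8.4 F [-0.6  0.2 -0.6] q [ 0.5   0.7  -0.13  1.65  0.12  0.8  -0.34] v 0.017
delta mm tool [-1.6 67.5  2.3]
```

View pics/w5.png

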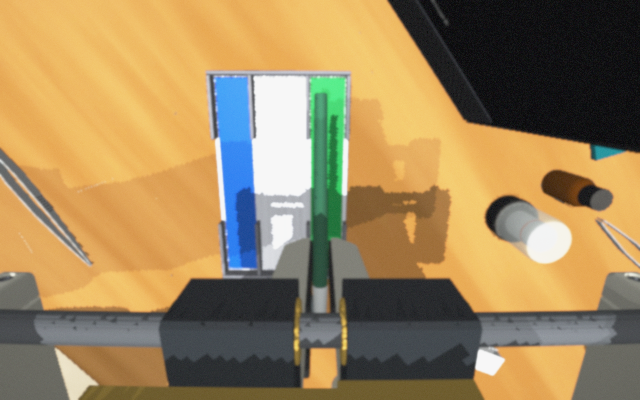

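View pics/s5.png

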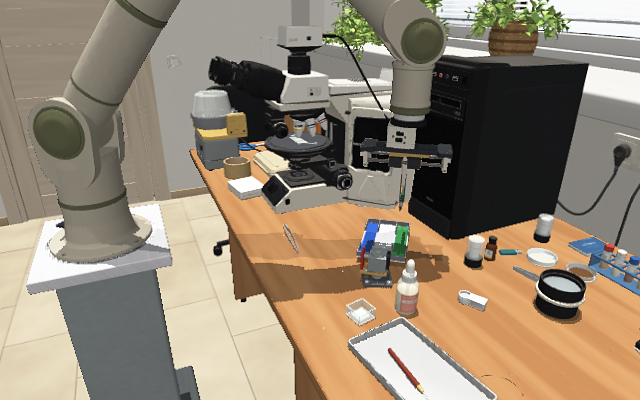

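Run:
```python
from st import *
c=load('w5')
a=onz(c,207.5,72.5,.027);b=onz(c,350.5,72.5,.027);fb=onz(c,224.5,275,.027);print(a,b,fb,np.linalg.norm(a-b),np.linalg.norm(a-fb))
o,M=st()
for n,p in zip('a b fb'.split(),(a,b,fb)): print(n,(M.T@(p-o['eef_pos'])*1000).round(1))
# brush ends at z~.127-? 
e=onz(c,320.5,95,.128);print((M.T@(e-o['eef_pos'])*1000).round(1), (bydepth(c,320,110)))
x=b-a;print(np.degrees(np.arctan2(x[1],x[0])))
```

```text
[ 0.63198002 -0.22057852  0.027     ] [ 0.71536999 -0.28484334  0.027     ] [ 0.53041074 -0.35241365  0.027     ] 0.1052798807000038 0.1664236167612541
t 5.0 p [ 0.6395 -0.3504  0.1285] zang -37.56 x [-0.61  -0.793  0.001] z [ 0.793 -0.61  -0.001] gap 8.5 F [-0.7  0.2  0.4] q [ 0.5   0.7  -0.13  1.65  0.12  0.8  -0.34] v 0.008
a [-98.4 101.5 -85. ]
b [-98.3 101.3  20.3]
fb [ 68.  101.7 -85.1]
[-81.4   0.4  -1.7] [ 0.68360617 -0.29006015  0.130363  ]
-37.61979118152441
```

Call:
servo_tool([
  {"translation":[-3,30,3],"turn":0},
  {"translation":[-3,65,3],"turn":0},
  {"translation":[-3,85,3],"turn":0},
  {"translation":[-3,92,3],"turn":0},
  {"translation":[-3,92,3],"turn":0},
])

```text
t: 5.5
eef_pos: [0.6444, -0.3493, 0.0364]
tool_rot: [-0.826, 1.675, -1.673]
contact_force: [-0.3, 0.1, 0.4]
finger_gap: 0.084
```

Run:
```python
from st import *
st()
snap('wrist','w6');snap('side','s6'); crop('s6',340,140,460,300,5)
```

```text
t 5.5 p [ 0.6444 -0.3493  0.0364] zang -37.55 x [-0.609 -0.793  0.001] z [ 0.793 -0.609 -0.002] gap 7.9 F [-0.3  0.1  0.4] q [ 0.49  0.81 -0.12  1.69  0.14  0.65 -0.36] v 0.03
```

View pics/w6.png

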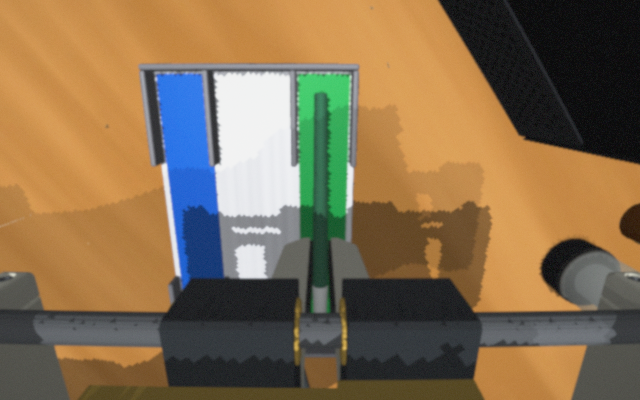

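View pics/s6_c340_140.png

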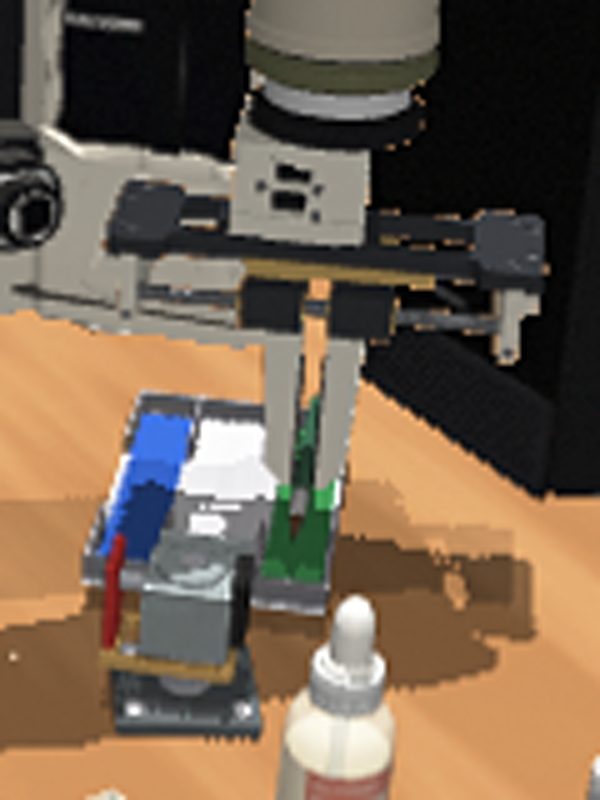

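Run:
```python
from st import *
c=load('w6');o,M=st()
f=lambda u,v,z:(M.T@(onz(c,u,v,z)-o['eef_pos'])*1000).round(1)
print('brush end',f(320.5,94,.038),'rim rear L/R',f(141,66,.027),f(358.5,66,.027),'floor lane L,R at row160',f(300,160,.015),f(351,160,.015),'floor rear edge',f(325,73,.015),'brush mid',f(320.5,170,.038))
```

```text
t 5.6 p [ 0.6458 -0.3495  0.0383] zang -37.53 x [-0.609 -0.793 -0.   ] z [ 0.793 -0.609  0.001] gap 8.3 F [ 0.6 -0.3 -0.6] q [ 0.49  0.81 -0.12  1.69  0.14  0.65 -0.36] v 0.012
brush end [-80.8   0.3  -2.3] rim rear L/R [-94.4  11.2 -89.4] [-93.9  11.4  15.9] floor lane L,R at row160 [-46.2  23.3 -13.6] [-46.2  23.3  14.5] floor rear edge [-91.5  23.3  -0.1] brush mid [-45.3   0.3  -2.3]
```

Call:
servo_tool([
  {"translation":[-1,10,1],"turn":0},
  {"translation":[-1,16,1],"turn":0},
  {"translation":[-1,17,1],"turn":0},
  {"translation":[-1,17,1],"turn":0},
])

```text
t: 6.0
eef_pos: [0.6467, -0.3484, 0.0198]
tool_rot: [-0.826, 1.673, -1.672]
contact_force: [1.3, 0.3, 0.2]
finger_gap: 0.089
```

Run:
```python
from st import *
st()
```

```text
t 6.0 p [ 0.6467 -0.3484  0.0198] zang -37.48 x [-0.609 -0.794  0.   ] z [ 0.794 -0.609 -0.   ] gap 8.3 F [1.3 0.3 0.2] q [ 0.49  0.83 -0.11  1.69  0.14  0.63 -0.36] v 0.005
```

Release just above the floor, opening only a little, then rise.

Call:
servo_tool([
  {"translation":[0,1,0],"turn":0},
  {"translation":[0,1,0],"turn":0},
  {"translation":[0,1,0],"turn":0},
  {"translation":[0,1,0],"turn":0},
], hand=24)

```text
t: 6.4
eef_pos: [0.6469, -0.3487, 0.0192]
tool_rot: [-0.825, 1.673, -1.673]
contact_force: [0.1, 0.3, 0.1]
finger_gap: 0.256
```

Call:
servo_tool([
  {"translation":[0,-20,0],"turn":0},
  {"translation":[0,-60,0],"turn":0},
  {"translation":[0,-100,0],"turn":0},
  {"translation":[0,-125,0],"turn":0},
  {"translation":[0,-125,0],"turn":0},
])

```text
t: 6.9
eef_pos: [0.649, -0.3496, 0.1489]
tool_rot: [-0.82, 1.667, -1.677]
contact_force: [-0.0, -0.5, -0.6]
finger_gap: 0.258
```

Run:
```python
from st import *
st();snap('wrist','w7');crop('w7',190,50,370,290,2.5)
```

```text
t 6.9 p [ 0.649  -0.3496  0.1489] zang -37.51 x [-0.609 -0.793 -0.001] z [ 0.793 -0.609  0.007] gap 24.0 F [-0.  -0.5 -0.6] q [ 0.5   0.68 -0.14  1.63  0.12  0.83 -0.34] v 0.05
```

View pics/w7.png

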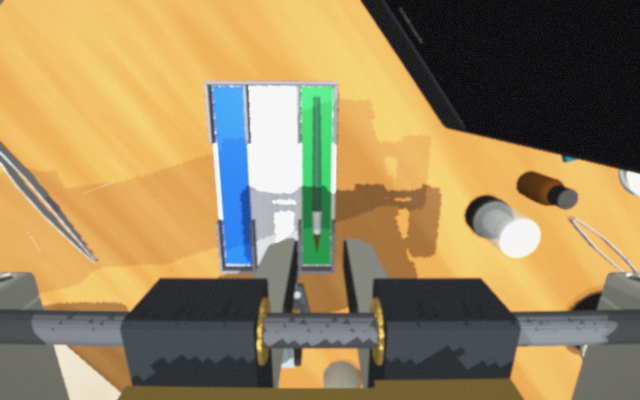

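Call:
servo_tool([
  {"translation":[3,0,-48],"turn":-1.1},
  {"translation":[6,0,-96],"turn":-2.3},
  {"translation":[9,0,-144],"turn":-3.5},
  {"translation":[12,0,-192],"turn":-4.8},
  {"translation":[15,0,-236],"turn":-6.4},
], hand=50)

```text
t: 7.45
eef_pos: [0.4476, -0.2152, 0.1431]
tool_rot: [-1.166, 1.278, -1.274]
contact_force: [-0.1, -0.6, 0.4]
finger_gap: 0.534
```

Run:
```python
from st import *
delta([.429,-.2015,.12]); snap('side','s8');snap('scene','c8')
```

```text
t 7.45 p [ 0.4476 -0.2152  0.1431] zang -5.19 x [-0.09  -0.996 -0.001] z [ 0.996 -0.09  -0.002] gap 49.7 F [-0.1 -0.6  0.4] q [ 0.56  0.46 -0.3   2.17  0.26  0.55 -0.03] v 0.907
delta mm tool [-12.   23.1 -19.7]
```

View pics/c8.png

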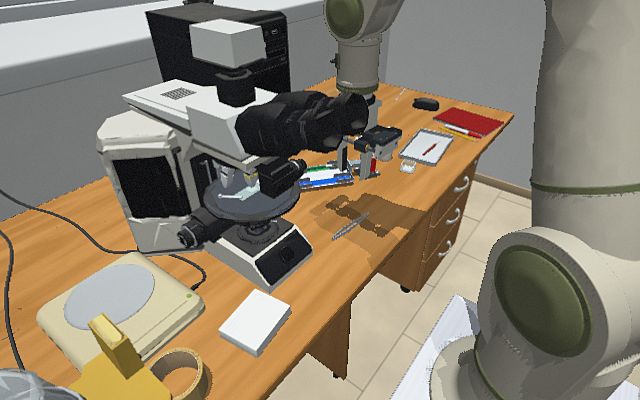

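View pics/s8.png

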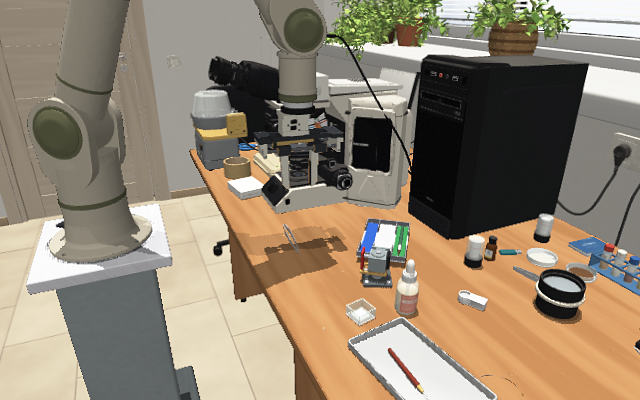

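Call:
servo_tool([
  {"translation":[-6,10,-10],"turn":0},
  {"translation":[-12,20,-20],"turn":0},
  {"translation":[-12,22,-20],"turn":0},
  {"translation":[-12,22,-20],"turn":0},
])

```text
t: 7.95
eef_pos: [0.432, -0.2031, 0.1215]
tool_rot: [-1.163, 1.281, -1.279]
contact_force: [0.3, -0.6, -0.4]
finger_gap: 0.537
```

Run:
```python
from st import *
st(); snap('wrist','w9')
```

```text
t 7.95 p [ 0.432  -0.2031  0.1215] zang -5.51 x [-0.096 -0.995 -0.   ] z [ 0.995 -0.096 -0.001] gap 49.9 F [ 0.3 -0.6 -0.4] q [ 0.52  0.47 -0.28  2.23  0.28  0.47 -0.08] v 0.021
```

View pics/w9.png

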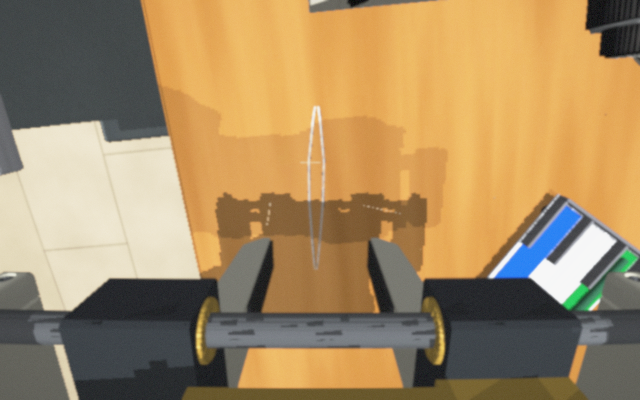

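Run:
```python
from st import *
c=load('w9');w=load('w2')
a=onz(c,317,105,.008);b=onz(c,316,270,.008);print(a,b,np.linalg.norm(a-b))
print('twoview',tri(c,(317,105),w,(147.8,143.9)),tri(c,(316,270),w,(230,216.7)))
d=b-a; print(np.degrees(np.arctan2(d[1],d[0])))
m=(a+b)/2
z=c['z_map']
zz=[bydepth(c,u,v)[2] for v in range(130,250,4) for u in range(304,328)];print('max heights',np.sort(zz)[-8:].round(4))
delta([m[0],m[1],.004])
```

```text
[ 0.43572754 -0.12772588  0.008     ] [ 0.42075642 -0.27130796  0.008     ] 0.14436047257059437
twoview (array([ 0.43487887, -0.12879708,  0.00471127]), np.float64(0.0026076912763688407)) (array([ 0.42087521, -0.27236121,  0.00550607]), np.float64(0.0007243905433444944))
-95.95264689520432
max heights [0.0096 0.0096 0.0099 0.0104 0.2869 0.2869 0.2869 0.2869]
t 8.0 p [ 0.4324 -0.2032  0.1218] zang -5.51 x [-0.096 -0.995 -0.   ] z [ 0.995 -0.096 -0.   ] gap 49.7 F [-0.2 -0.8 -0.6] q [ 0.52  0.47 -0.28  2.23  0.28  0.47 -0.08] v 0.009
delta mm tool [ -3.3 117.8  -4.5]
```

Call:
servo_tool([
  {"translation":[-3,45,-4],"turn":0},
  {"translation":[-3,85,-4],"turn":0},
  {"translation":[-3,108,-4],"turn":0},
  {"translation":[-3,118,-4],"turn":0},
  {"translation":[-3,118,-4],"turn":0},
], hand=40)

```text
t: 8.5
eef_pos: [0.4282, -0.1996, 0.0031]
tool_rot: [-1.164, 1.281, -1.278]
contact_force: [0.0, -1.1, -0.8]
finger_gap: 0.429
```

Call:
servo_tool([
  {"translation":[0,0,0],"turn":0},
  {"translation":[0,0,0],"turn":0},
  {"translation":[0,0,0],"turn":0},
  {"translation":[0,0,0],"turn":0},
  {"translation":[0,0,0],"turn":0},
], hand=0, force=15)

```text
t: 9.0
eef_pos: [0.4285, -0.2, 0.0048]
tool_rot: [-1.161, 1.279, -1.281]
contact_force: [-0.8, -0.4, 7.6]
finger_gap: 0.132
```

Run:
```python
from st import *
st()
```

```text
t 9.0 p [ 0.4285 -0.2     0.0048] zang -5.52 x [-0.096 -0.995  0.   ] z [ 0.995 -0.096  0.001] gap 12.3 F [-0.8 -0.4  7.6] q [ 0.38  0.69 -0.09  2.32  0.42  0.15 -0.2 ] v 0.003
```

Call:
servo_tool([
  {"translation":[0,-30,0],"turn":0},
  {"translation":[0,-70,0],"turn":0},
  {"translation":[0,-110,0],"turn":0},
  {"translation":[0,-126,0],"turn":0},
  {"translation":[0,-126,0],"turn":0},
])

```text
t: 9.5
eef_pos: [0.429, -0.2003, 0.1326]
tool_rot: [-1.16, 1.276, -1.284]
contact_force: [0.0, 0.6, -0.2]
finger_gap: 0.137
```

Run:
```python
from st import *
snap('wrist','w10')
ball=np.array([.533,-.434]);x=np.array([-.791,.611]);y=np.array([-.611,-.791])
g=ball+x*(.037)+y*(-.145)
print(g);delta([g[0],g[1],.13])
```

```text
[ 0.592328 -0.296698]
t 9.55 p [ 0.4284 -0.2001  0.1312] zang -5.54 x [-0.096 -0.995  0.001] z [ 0.995 -0.096  0.003] gap 13.0 F [-0.6 -0.1 -0.6] q [ 0.55  0.46 -0.32  2.24  0.3   0.49 -0.1 ] v 0.043
delta mm tool [ 80.3   1.7 172.5]
```

View pics/w10.png

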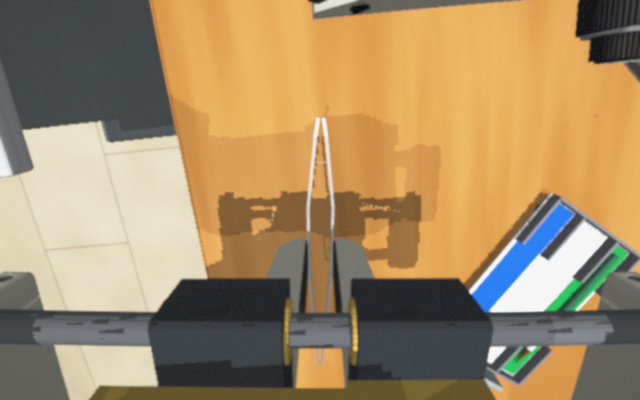

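Call:
servo_tool([
  {"translation":[16,0,35],"turn":1.3},
  {"translation":[32,0,70],"turn":2.6},
  {"translation":[48,0,105],"turn":3.9},
  {"translation":[64,0,140],"turn":5.2},
  {"translation":[80,0,172],"turn":6.4},
])

```text
t: 10.05
eef_pos: [0.5924, -0.2961, 0.1281]
tool_rot: [-0.824, 1.677, -1.675]
contact_force: [0.0, 0.3, -0.5]
finger_gap: 0.135
```

Call:
servo_tool([
  {"translation":[0,20,0],"turn":0},
  {"translation":[0,20,0],"turn":0},
  {"translation":[0,20,0],"turn":0},
])

```text
t: 10.35
eef_pos: [0.5902, -0.2949, 0.1084]
tool_rot: [-0.829, 1.675, -1.67]
contact_force: [-0.0, 0.5, -0.5]
finger_gap: 0.134
```

Run:
```python
from st import *
delta([.5923,-.2967,.06])
snap('wrist','w11')
```

```text
t 10.35 p [ 0.5902 -0.2949  0.1084] zang -37.44 x [-0.608 -0.794  0.001] z [ 0.794 -0.608 -0.004] gap 12.5 F [-0.   0.5 -0.5] q [ 0.47  0.65 -0.15  1.84  0.15  0.67 -0.42] v 0.03
delta mm tool [ 0.1 48.4  3. ]
```

View pics/w11.png

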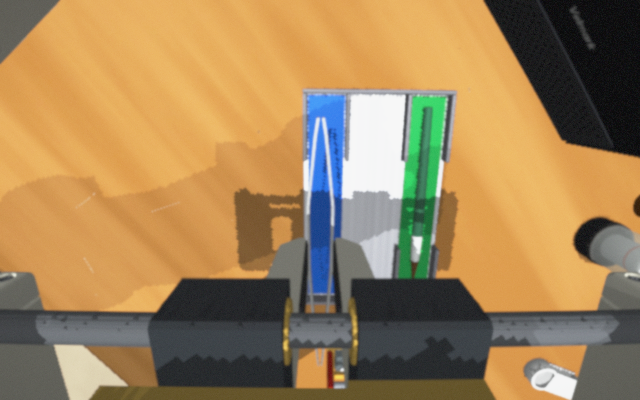

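Run:
```python
from st import *
c=load('w11');o,M=st()
f=lambda u,v,z:(M.T@(onz(c,u,v,z)-o['eef_pos'])*1000).round(1)
print('rims',f(303.5,91,.027),f(457,91,.027),'end',f(321,117.5,.110),'mid at',f(320.5,225,.110), 'front edge rim', f(319,299,.027))
```

```text
t 10.4 p [ 0.5906 -0.295   0.1093] zang -37.44 x [-0.608 -0.794  0.001] z [ 0.794 -0.608 -0.002] gap 12.8 F [0.4 0.1 0.1] q [ 0.48  0.65 -0.15  1.83  0.15  0.67 -0.42] v 0.019
rims [-84.3  82.3 -13.4] [-84.8  82.1  92.9] end [-70.8  -0.7  -1.3] mid at [-17.2  -0.7  -1.5] front edge rim [79.6 82.4 -2.6]
```

Call:
servo_tool([
  {"translation":[-2,25,3.5],"turn":0},
  {"translation":[-2,55,3.5],"turn":0},
  {"translation":[-2,70,3.5],"turn":0},
  {"translation":[-2,72,3.5],"turn":0},
  {"translation":[-2,72,3.5],"turn":0},
])

```text
t: 10.9
eef_pos: [0.5956, -0.2962, 0.0386]
tool_rot: [-0.825, 1.673, -1.673]
contact_force: [-0.1, 0.3, -0.7]
finger_gap: 0.136
```

Run:
```python
from st import *
c=snap('wrist','w12');o,M=st()
```

```text
t 10.95 p [ 0.5959 -0.2964  0.0391] zang -37.49 x [-0.609 -0.793 -0.   ] z [ 0.793 -0.609  0.001] gap 12.6 F [-0.3 -0.2  0.1] q [ 0.46  0.75 -0.13  1.86  0.17  0.55 -0.44] v 0.012
```

View pics/w12.png

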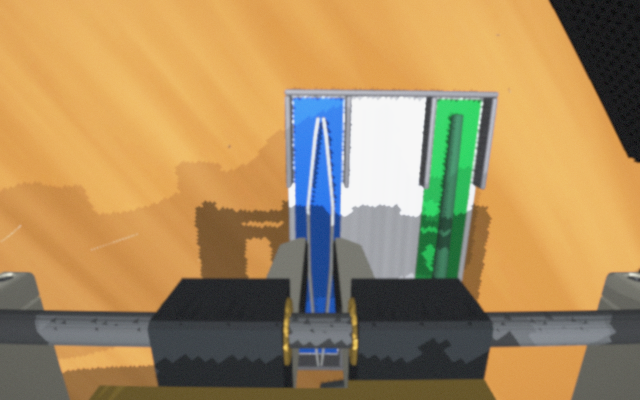

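Run:
```python
from st import *
c=load('w12');o,M=st()
f=lambda u,v,z:(M.T@(onz(c,u,v,z)-o['eef_pos'])*1000).round(1)
print('rear floor',f(294,98,.015),f(341,98,.015),'end',f(321,117.5,.04),'front end',f(320.5,360,.04),'front rim',f(320,352,.027))
```

```text
t 10.95 p [ 0.5959 -0.2964  0.0391] zang -37.49 x [-0.609 -0.793 -0.   ] z [ 0.793 -0.609  0.001] gap 12.6 F [-0.3 -0.2  0.1] q [ 0.46  0.75 -0.13  1.86  0.17  0.55 -0.44] v 0.012
rear floor [-79.7  24.1 -15.6] [-79.7  24.1   9.4] end [-70.9  -0.9  -1.3] front end [67.2 -0.9 -1.3] front rim [72.7 12.1 -1.6]
```

Call:
servo_tool([
  {"translation":[0,8,-1],"turn":0},
  {"translation":[0,14,-1],"turn":0},
  {"translation":[0,18,-1],"turn":0},
  {"translation":[0,18,-1],"turn":0},
])

```text
t: 11.35
eef_pos: [0.5947, -0.2957, 0.0199]
tool_rot: [-0.825, 1.673, -1.673]
contact_force: [-0.5, -0.6, 0.3]
finger_gap: 0.136
```

Run:
```python
from st import *
st()
```

```text
t 11.35 p [ 0.5947 -0.2957  0.0199] zang -37.5 x [-0.609 -0.793  0.   ] z [ 0.793 -0.609 -0.   ] gap 12.6 F [-0.5 -0.6  0.3] q [ 0.45  0.77 -0.12  1.87  0.18  0.51 -0.44] v 0.005
```

Call:
servo_tool([
  {"translation":[0,1,0],"turn":0},
  {"translation":[0,1,0],"turn":0},
  {"translation":[0,1,0],"turn":0},
  {"translation":[0,1,0],"turn":0},
], hand=26)

```text
t: 11.75
eef_pos: [0.5948, -0.2957, 0.0191]
tool_rot: [-0.825, 1.673, -1.673]
contact_force: [0.2, -0.6, 0.8]
finger_gap: 0.277
```

Call:
servo_tool([
  {"translation":[0,-20,0],"turn":0},
  {"translation":[0,-60,0],"turn":0},
  {"translation":[0,-100,0],"turn":0},
  {"translation":[0,-135,0],"turn":0},
  {"translation":[0,-135,0],"turn":0},
])

```text
t: 12.25
eef_pos: [0.5973, -0.2967, 0.1594]
tool_rot: [-0.819, 1.666, -1.677]
contact_force: [0.7, -1.1, -0.3]
finger_gap: 0.281
```

Run:
```python
from st import *
st();snap('wrist','w13');crop('w13',270,60,470,300,2.5)
```

```text
t 12.25 p [ 0.5973 -0.2967  0.1594] zang -37.51 x [-0.609 -0.793 -0.002] z [ 0.793 -0.609  0.008] gap 26.1 F [ 0.7 -1.1 -0.3] q [ 0.48  0.59 -0.16  1.79  0.13  0.76 -0.4 ] v 0.061
```

View pics/w13_c270_60.png

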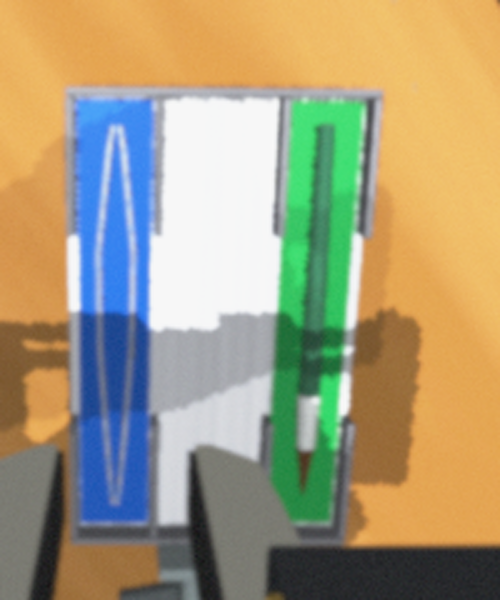

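Run:
```python
from st import *
crop('w3',370,170,520,290,5);crop('w4',360,170,510,290,5);crop('s8',350,235,410,295,9);crop('c8',345,140,395,190,9)
```

```text
(no output)
```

View pics/w3_c370_170.png

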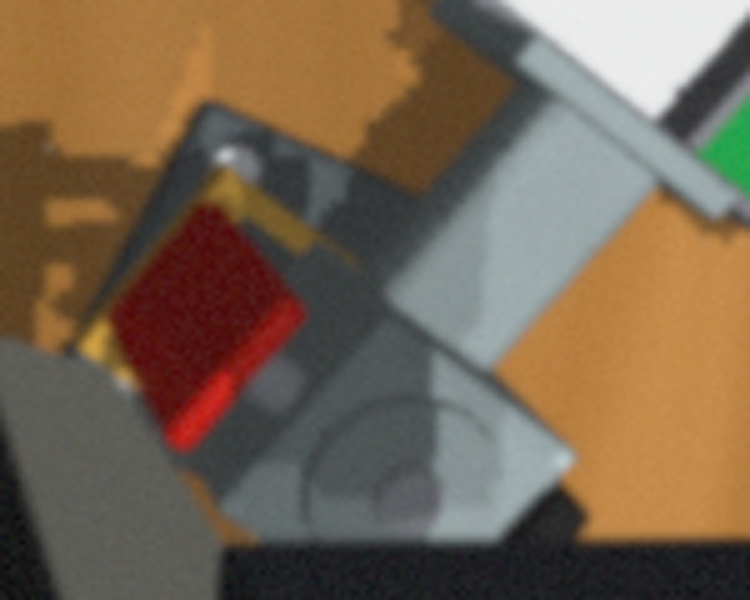

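View pics/w4_c360_170.png

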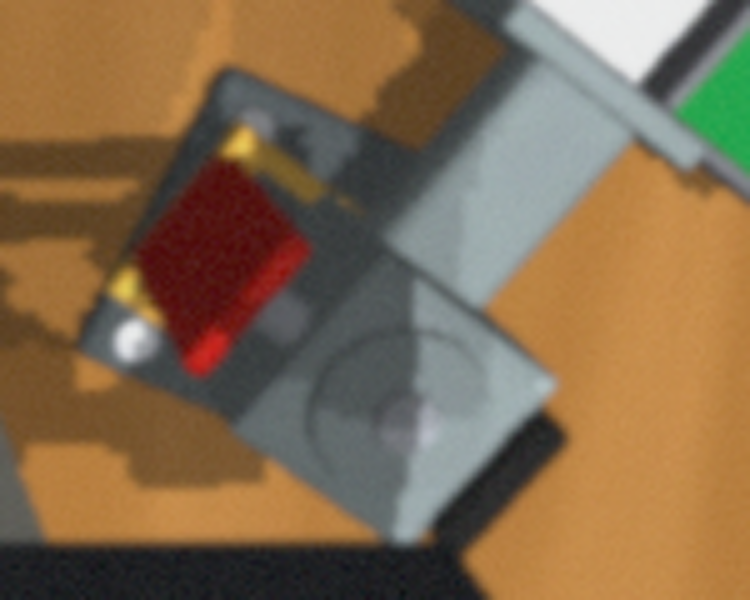

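View pics/s8_c350_235.png

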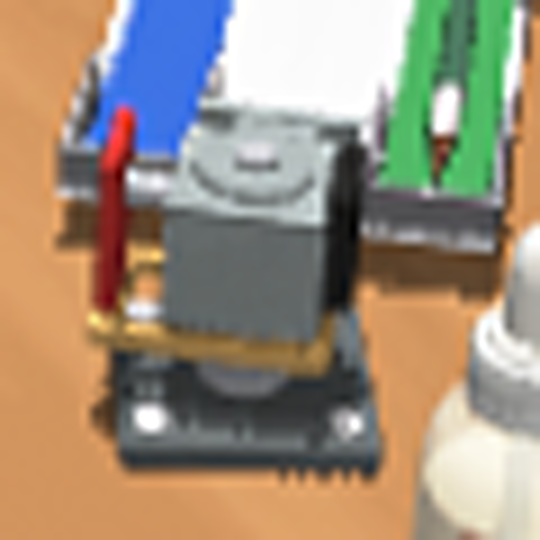

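Run:
```python
from st import *
P={'w2':(377.5,246.5),'w3':(451.6,269),'w4':(441,255),'s8':(378.6,252.2)}
for k,p in P.items(): print(k,onz(load(k),*p,.065).round(4))
ks=list(P)
for i in range(4):
    for j in range(i):
        print(ks[i],ks[j],[np.round(v,4) for v in tri(load(ks[i]),P[ks[i]],load(ks[j]),P[ks[j]])])
delta([.533,-.434,.16])
```

```text
w2 [ 0.5322 -0.434   0.065 ]
w3 [ 0.5324 -0.4329  0.065 ]
w4 [ 0.5327 -0.4342  0.065 ]
s8 [ 0.5329 -0.4343  0.065 ]
w3 w2 [array([ 0.5324, -0.4334,  0.0651]), np.float64(0.0011)]
w4 w2 [array([ 0.5324, -0.4338,  0.0657]), np.float64(0.0001)]
w4 w3 [array([ 0.5407, -0.4443,  0.0443]), np.float64(0.0005)]
s8 w2 [array([ 0.5325, -0.4342,  0.065 ]), np.float64(0.0008)]
s8 w3 [array([ 0.5331, -0.4334,  0.0643]), np.float64(0.0008)]
s8 w4 [array([ 0.5328, -0.4343,  0.0649]), np.float64(0.0003)]
t 12.3 p [ 0.596  -0.2962  0.1568] zang -37.51 x [-0.609 -0.793 -0.001] z [ 0.793 -0.609  0.005] gap 25.7 F [-0.2 -0.  -0.5] q [ 0.48  0.6  -0.16  1.79  0.13  0.76 -0.41] v 0.047
delta mm tool [147.6  -3.2  33.9]
```

Call:
servo_tool([
  {"translation":[45,0,11],"turn":0},
  {"translation":[90,0,22],"turn":0},
  {"translation":[130,0,30],"turn":0},
  {"translation":[148,0,34],"turn":0},
  {"translation":[148,0,34],"turn":0},
], hand=88)

```text
t: 12.8
eef_pos: [0.5291, -0.4367, 0.1527]
tool_rot: [-0.824, 1.678, -1.676]
contact_force: [0.0, 0.3, -0.2]
finger_gap: 0.661
```

Call:
servo_tool([
  {"translation":[0,10,0],"turn":0},
  {"translation":[0,20,0],"turn":0},
  {"translation":[0,20,0],"turn":0},
  {"translation":[0,20,0],"turn":0},
])

```text
t: 13.2
eef_pos: [0.5323, -0.4321, 0.1334]
tool_rot: [-0.827, 1.673, -1.67]
contact_force: [-0.1, 0.4, 0.5]
finger_gap: 0.94
```

Run:
```python
from st import *
delta([.5326,-.434,.035]);snap('side','s14');crop('s14',320,140,450,300,4.5)
```

```text
t 13.2 p [ 0.5323 -0.4321  0.1334] zang -37.37 x [-0.607 -0.795 -0.   ] z [ 0.795 -0.607 -0.001] gap 87.4 F [-0.1  0.4  0.5] q [ 0.71  0.65 -0.17  1.76  0.15  0.75 -0.19] v 0.012
delta mm tool [ 1.4 98.4  1.5]
```

View pics/s14_c320_140.png

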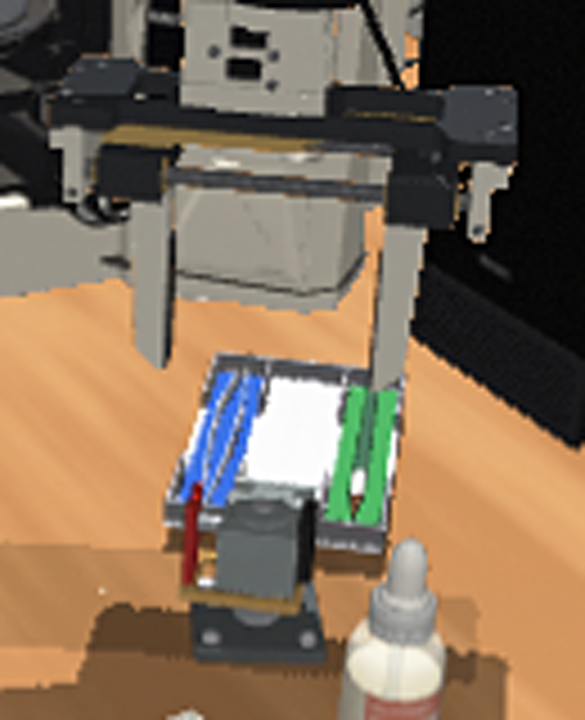

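Call:
servo_tool([
  {"translation":[1.5,30,1.5],"turn":0},
  {"translation":[1.5,55,1.5],"turn":0},
  {"translation":[1.5,75,1.5],"turn":0},
  {"translation":[1.5,90,1.5],"turn":0},
  {"translation":[1.5,98,1.5],"turn":0},
])

```text
t: 13.75
eef_pos: [0.5319, -0.4354, 0.035]
tool_rot: [-0.826, 1.673, -1.672]
contact_force: [-0.1, -0.9, 0.4]
finger_gap: 0.944
```

Call:
servo_tool([
  {"translation":[0,0,0],"turn":0},
  {"translation":[0,0,0],"turn":0},
  {"translation":[0,0,0],"turn":0},
])

```text
t: 14.05
eef_pos: [0.5325, -0.4362, 0.0372]
tool_rot: [-0.824, 1.671, -1.674]
contact_force: [-0.2, -0.0, 0.5]
finger_gap: 0.946
```

Run:
```python
from st import *
delta([.5326,-.434,.035]);snap('side','s15');crop('s15',320,140,450,300,4.5)
```

```text
t 14.05 p [ 0.5325 -0.4362  0.0372] zang -37.49 x [-0.609 -0.793 -0.   ] z [ 0.793 -0.609  0.002] gap 88.0 F [-0.2 -0.   0.5] q [ 0.69  0.77 -0.14  1.8   0.18  0.58 -0.21] v 0.003
delta mm tool [-1.8  2.2 -1.3]
```

View pics/s15_c320_140.png

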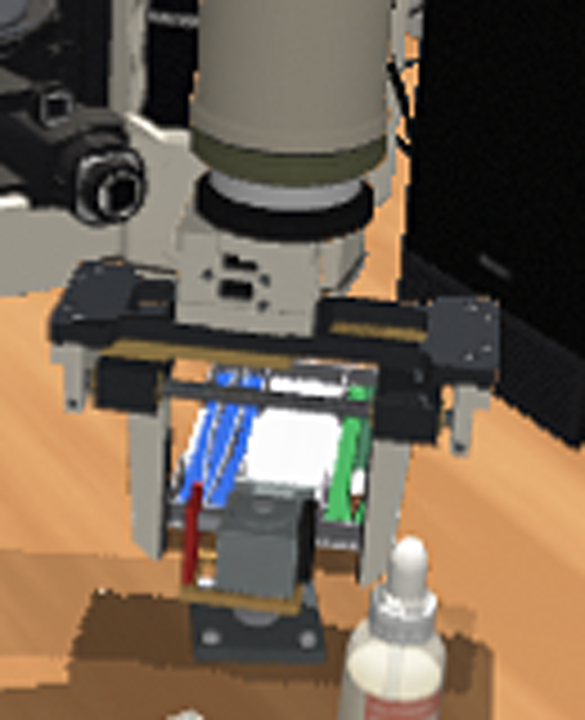

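Call:
servo_tool([
  {"translation":[-1.5,2,-1],"turn":0},
  {"translation":[-1.5,2,-1],"turn":0},
  {"translation":[-1.5,2,-1],"turn":0},
])

```text
t: 14.4
eef_pos: [0.5322, -0.434, 0.0343]
tool_rot: [-0.825, 1.673, -1.673]
contact_force: [0.4, -0.5, 0.2]
finger_gap: 0.948
```

Call:
servo_tool([
  {"translation":[0,0,0],"turn":0},
  {"translation":[0,0,0],"turn":0},
  {"translation":[0,0,0],"turn":0},
  {"translation":[0,0,0],"turn":0},
  {"translation":[0,0,0],"turn":0},
], hand=40, force=25)

```text
t: 14.9
eef_pos: [0.532, -0.4343, 0.0341]
tool_rot: [-0.825, 1.673, -1.673]
contact_force: [0.3, -1.2, -0.5]
finger_gap: 0.566
```

Call:
servo_tool([
  {"translation":[0,0,0],"turn":0},
  {"translation":[0,0,0],"turn":0},
  {"translation":[0,0,0],"turn":0},
])

```text
t: 15.2
eef_pos: [0.5324, -0.4344, 0.0342]
tool_rot: [-0.824, 1.672, -1.674]
contact_force: [1.4, -1.4, -0.2]
finger_gap: 0.508
```

Run:
```python
from st import *
st()
```

```text
t 15.2 p [ 0.5324 -0.4344  0.0342] zang -37.51 x [-0.609 -0.793  0.   ] z [ 0.793 -0.609  0.001] gap 47.2 F [ 1.4 -1.4 -0.2] q [ 0.69  0.77 -0.14  1.81  0.18  0.57 -0.22] v 0.002
```

Call:
servo_tool([
  {"translation":[0,0,0],"turn":0},
  {"translation":[-1,-4,0],"turn":0},
  {"translation":[-2,-8,0],"turn":0},
  {"translation":[-3.5,-12,0],"turn":0},
  {"translation":[-3.5,-12,0],"turn":0},
], hand=20, force=25)

```text
t: 15.7
eef_pos: [0.5344, -0.4309, 0.0467]
tool_rot: [-0.825, 1.672, -1.672]
contact_force: [0.4, -0.1, -3.0]
finger_gap: 0.51
```

Run:
```python
from st import *
st();snap('side','s16');crop('s16',320,140,450,300,4.5)
```

```text
t 15.7 p [ 0.5344 -0.4309  0.0467] zang -37.46 x [-0.608 -0.794 -0.   ] z [ 0.794 -0.608  0.   ] gap 47.4 F [ 0.4 -0.1 -3. ] q [ 0.69  0.75 -0.14  1.8   0.18  0.6  -0.22] v 0.01
```

View pics/s16_c320_140.png

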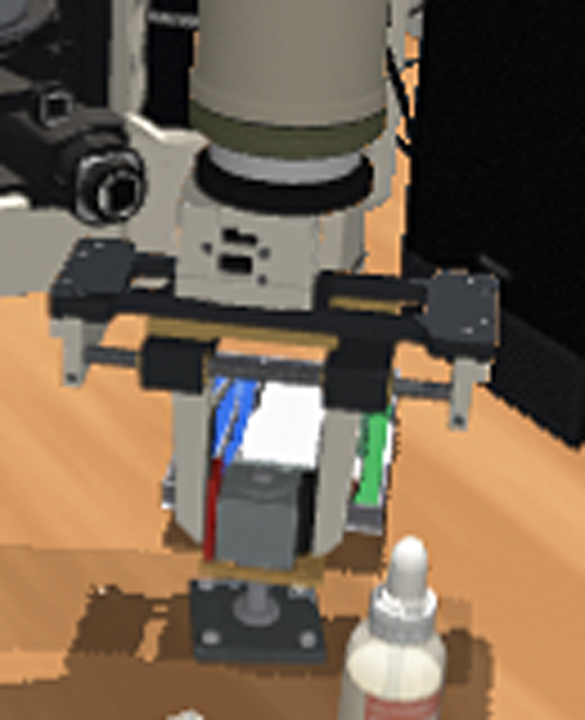

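Call:
servo_tool([
  {"translation":[-1.5,-5,0],"turn":0},
  {"translation":[-3,-10,0],"turn":0},
  {"translation":[-5,-15,0],"turn":0},
  {"translation":[-7,-20,0],"turn":0},
  {"translation":[-9,-24,0],"turn":0},
])

```text
t: 16.25
eef_pos: [0.54, -0.4241, 0.0708]
tool_rot: [-0.825, 1.672, -1.673]
contact_force: [-0.1, 0.0, -3.8]
finger_gap: 0.509
```

Call:
servo_tool([
  {"translation":[-2,-4,0],"turn":0},
  {"translation":[-4,-8,0],"turn":0},
  {"translation":[-6,-13,0],"turn":0},
  {"translation":[-6,-13,0],"turn":0},
  {"translation":[-6,-13,0],"turn":0},
])

```text
t: 16.75
eef_pos: [0.5436, -0.4193, 0.0833]
tool_rot: [-0.825, 1.672, -1.673]
contact_force: [-0.1, -0.4, -2.7]
finger_gap: 0.511
```

Run:
```python
from st import *
st();snap('side','s17');snap('wrist','w17');snap('scene','c17');crop('s17',320,140,450,300,4.5);crop('c17',280,110,460,250,4.4)
```

```text
t 16.75 p [ 0.5436 -0.4193  0.0833] zang -37.49 x [-0.609 -0.793 -0.   ] z [ 0.793 -0.609  0.   ] gap 47.5 F [-0.1 -0.4 -2.7] q [ 0.67  0.71 -0.15  1.79  0.16  0.66 -0.23] v 0.004
```

View pics/s17_c320_140.png

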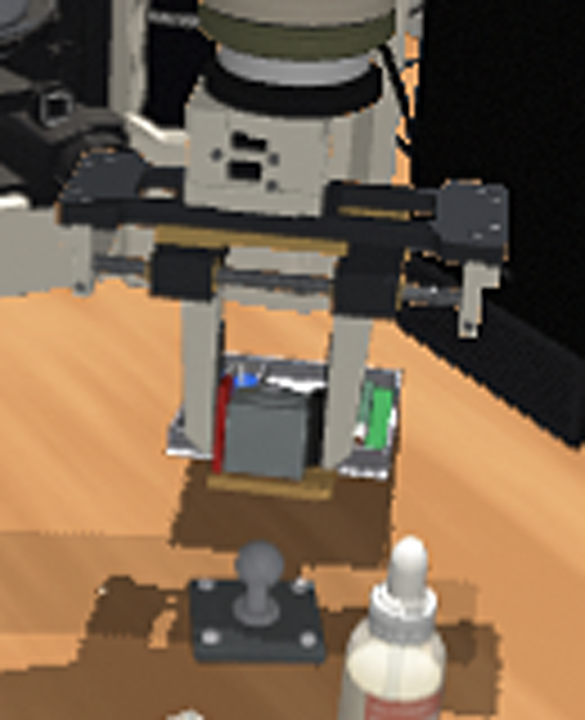

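View pics/w17.png

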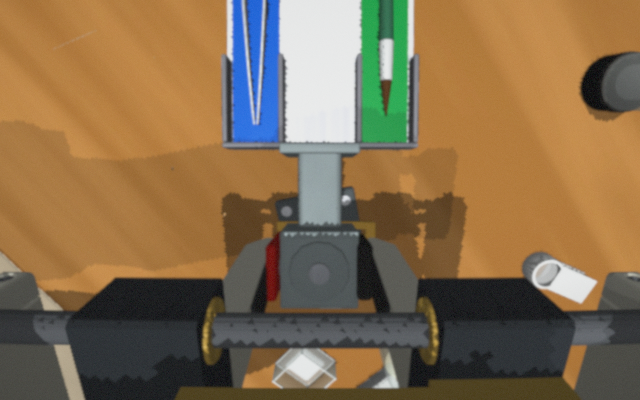

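View pics/c17_c280_110.png

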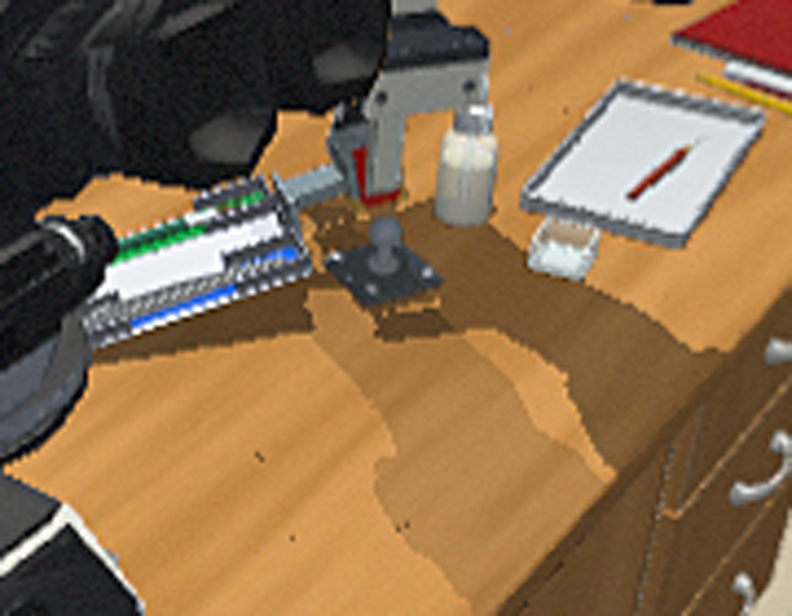

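Call:
servo_tool([
  {"translation":[0,0,0],"turn":0},
  {"translation":[0,0,0],"turn":0},
  {"translation":[0,0,0],"turn":0},
  {"translation":[0,0,0],"turn":0},
  {"translation":[0,0,0],"turn":0},
])

```text
t: 17.4
eef_pos: [0.5434, -0.4194, 0.0831]
tool_rot: [-0.825, 1.673, -1.673]
contact_force: [0.6, 0.1, -2.9]
finger_gap: 0.508
```

Run:
```python
from st import *
st();c=snap('wrist','w18');d=load('w17');print(cv2.absdiff(c['color'],d['color']).mean())
for p in [(319,290),(320,190),(320,120),(257,120),(386,110),(257,142)]: print(p,bydepth(c,*p).round(4))
b=load('side17' if 0 else 's17')
```

```text
t 17.4 p [ 0.5434 -0.4194  0.0831] zang -37.49 x [-0.609 -0.793  0.   ] z [ 0.793 -0.609  0.   ] gap 47.3 F [ 0.6  0.1 -2.9] q [ 0.67  0.71 -0.15  1.79  0.16  0.66 -0.23] v 0.002
2.21944921875
(319, 290) [ 0.5406 -0.4202  0.1143]
(320, 190) [ 0.5641 -0.3902  0.0846]
(320, 120) [ 0.5834 -0.3651  0.0455]
(257, 120) [ 0.5551 -0.3431  0.0501]
(386, 110) [ 0.6165 -0.3831  0.0497]
(257, 142) [ 0.5494 -0.3527  0.0606]
```

View pics/w18.png

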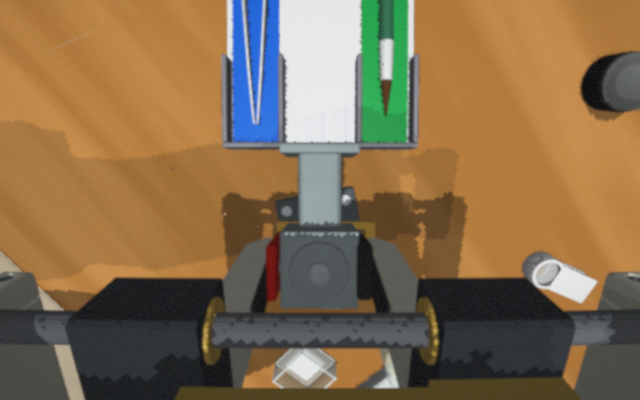

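```bash
python3 -c "
from workcell import manip
print(manip.finish_job())"
```

```text
the job is handed in; nothing more can be done
None
```

The job is handed in at about 17.5 s. The sled's tongue is held up with the latch squeezed, and both tools are in their lanes. `finish_job` reports no verdict, so the points below are my own last measurements.

**What I did:** I laid the brush in the green lane and the tweezers in the blue lane, let go of both, and lifted clear. I then gripped the coupler at 25 N, squeezing the latch while it still sat on the ball, and lifted the tongue along its tipping arc.

**Last checks:**
- **Height:** the coupler top measures 114 mm against 65 mm hitched. That puts the grip point at about 0.103 m, and the side view shows the coupler clear of the ball.
- **Latch:** the finger opening is about 47.5 mm, which matches the paddle fully in at 48 mm.
- **At rest:** two wrist pictures about 0.6 s apart show the coupler and both tools unmoved.
- **Tools:** both lie flat and straight in their lanes, a few mm from the middle by estimate.
- **Bystanders:** none was seen touched. I did not measure them again at the end; the bottle and cover glass box look in place in the last pictures, and the carton was not checked after the lift.

**Disagreement:** the wrist camera showed lengths about 2–4 % short. Estimates of the blue lane's middle along its length differed by several mm. I placed by the combined estimate, and the picture after release agreed with it.

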